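# Load angle brackets into the sterilising caddy

### The arm

A 6-joint arm with a two-finger parallel gripper is mounted at the origin on a cart in front of the work surface, level with it; the furniture and walls round the work are solid. World frame = base frame: x ahead of the robot, y to its left, z up, the work surface at z = 0. Lengths are in m, angles in rad, forces in N, time in s.
With the tool pointing down it reaches from about 0.375 to 0.9 m from the base axis. Payload 3.1 kg.
Tool frame: the origin (TCP) lies at the very end of the fingers, on their centre line; the grasp point (between the pads) lies 19 mm behind it (robot.hold_point_z is the y of the grasp point in the tool frame, in m); y points along the fingers, x is the direction in which the jaws open and shut, and the axes are right-handed (so a half turn about y gives the same grasp; the last joint's range is limited). The gripper opens to 85 mm and grips with 20 to 120 N. Pads are 22 mm wide; open, the fingers measure 114 mm over their backs; the gripper's body (76 mm by 85 mm) begins 54 mm behind the grasp point. The pads swing forward as they close: fully open they stand 13 mm farther back than shut.
Start: joints at [-1.379, 0.527, 1.433, -0, 1.181, -0.178], TCP at [0.226, -0.583, 0.231] pointing down, gripper open.
Joint ranges: [-3.08, 3.08], [-0.75, 2.2], [0.22, 2.44], [-1.43, 4.57], [0, 2.65], [-2.85, 2.85]. Speed limits (rad/s): [2.79, 2.79, 3.14, 3.14, 3.14, 3.14].

### API

Orientations are given as [roll, pitch, yaw] about the fixed x, y, z axes, in that order (R = Rz(yaw) Ry(pitch) Rx(roll)).
In Python, from station import get_obs, optics, ticket, robot gives the robot as it stands.
- The arm moves only by the tool move_arm, never from a script. Its argument "steps" is a list of rows, each a list of 7 numbers: the shift along the world's x, y, z scaled (see below), then the turn, a rotation vector about the world's x, y, z scaled (see below), then the opening, from 0 (shut) to 1 (fully open). A call has 1 to 12 rows; each row is the pose to reach, as a shift and turn from the pose measured when the call began, turning the shorter way round; what a row does not reach only later rows make up. The controller multiplies each number of a shift by 0.5 m and each number of a turn by 360 degrees. A row lasts 1/12 s, in which the tool goes at most 41.7 mm and 7.16 degrees, less where a joint would pass 70% of its speed; a pose out of reach is approached as far as the arm can. A call with a number of a shift or a turn outside -1 to 1 is refused whole. A call with a gripper value outside its range is refused whole. The fingers move at their own pace and stop on an object; "grip_force" is the grip in N (left out, the last holds). Time passes only in rows, so rows that repeat a pose let the fingers close. It gives the time, the measured TCP pose, the force and the opening at its end, in the units of the state.
- get_obs(): the state, without advancing time (a new reading comes with each control period).
- optics.read_camera(name): name is "scene" or "side" or "wrist"; returns the picture (420x560x3 uint8, blue, green, red); there is no depth.
- optics.camera_model(name): a dict with "camera_matrix" (3x3 intrinsics, pixels), "rvec" (rotation vector, rad) and "tvec" (3), from world to camera coordinates, as OpenCV has them; the wrist camera has in their place "tool_from_camera" (4x4, takes a point from camera to tool coordinates, whose origin is the TCP and whose axes are the tool frame's). Camera axes: x right, y down, z forward; pixel columns grow to the right and rows downward; lengths in m; the calibration is good to about 2 mm. A picture is of the moment at which its call begins: read the wrist's pose just before it. camera_model takes no time and is no camera call.
- ticket.sign_off(): hands the job in, once; it reports no verdict.
Trained networks look in the newest picture that a camera, given by its name, has taken for a name from the list of things; names that differ only in an ending like _2 or _b are one class to them, and where a whole thing is asked for, a point or a joint stands for the part that bears it (a point fixed in the world has none). Each returns a list of dicts, best first, with "conf" (0 to 1); they miss things now and then, are a little off and sometimes report something else, mostly with a low value. They report only what shows in the picture. A call takes as long as a camera call. They do not tell look-alikes from the thing itself.
- optics.cut_out(camera, target): "mask" (420x560 bool, what is visible of it) and "box" ([left, top, right, bottom] in pixels, round what is visible of it).
- optics.place_of(camera, target): "pixel" ([column, row] in pixels: a listed point, or the origin of a listed thing).
The state is a dict: "time": time; "joints": joint angles; "dq": joint speeds; "joint_torque": joint torques, N m; "ee_pos": TCP position; "eef_rot": TCP orientation; "wrist_force": force on the tool from outside, world axes, zero at the start; "torque": the same for the moment, N m; "width": opening from 0.0 (shut) to 1.0 (fully open).
Only numpy, scipy, OpenCV 4.12 (cv2) and the standard library are available. Lean on these libraries where they do the work, as an engineer would, in place of code of your own. Each camera call takes 0.05 s, during which the arm holds its last target. There are 200 camera calls.

### The job

Load the caddy for the steriliser: stack all the angle brackets flat in one pile on the caddy's base, lips up and turned by turns towards the left and the right side wall (each opposite to the one below, so that the pile lies flat and balanced), with all their holes in line over the socket. Then pass the locking rod down through all the holes until it is fully home in the socket, and after that push the caddy's door shut until it catches. Leave the specimen cup and the small carton where they are.

Things in the scene. Friction and masses are not known exactly. Their poses are not given: they have to be found in the camera images.
- caddy: fixed caddy: dark base block 150 (x) x 160 (y) x 28 mm, open above; 70 mm high walls at back (+x) and left, right (+y, -y; inner faces y = +-80 mm), blue door in front (-x). Origin: centre of underside; x to its back, y to its left. Blind socket 11 mm wide, 22 mm deep in the block's centre, amid four L-shaped corner posts 82 mm high: inner faces x = +-29, y = +-47 mm, gaps |y| < 28, |x| < 10 mm
- caddy_socket (a point): centre of the socket's mouth, at the level of the base block's top (28 mm above the bench)
- caddy_door (a joint): angle of the caddy's blue door, rad: 0 shut, grows to 1.7 as it swings open (out, away from the caddy towards its -x); the hinge is upright, at the left front corner. It moves with light friction and stays where it is left; over the last 0.07 rad a sprung ball catch resists a little (1 to 2 N at the free edge) and then holds it at 0
- caddy_door_hinge (a point): point on the door's hinge axis at the top edge of the door (68 mm above the bench); the door's panel is 158 mm long, 62 mm high, 4 mm thick. This frame turns with the door: from the hinge the panel runs along its -y, and its -x is the outer face, to be pushed for shutting
- caddy_door_edge (a point): middle of the thickness of the free edge of the door, at its top edge, 162 mm from the hinge axis
- rod: locking rod, 50 g: steel shaft 8 mm in diameter and 82 mm long with a tapered tip, below a red plastic knob 16 mm in diameter and 30 mm high (82 to 112 mm above the tip). Origin: its tip; z runs up to the knob. It starts upright in the holder and is gripped by the knob
- rod_holder: grey block 46 x 46 x 34 mm, fixed, with a hole 11 mm in diameter and 26 mm deep in which the rod stands at the start. Origin: centre of the underside
- specimen_cup: specimen cup with orange lid, 52 mm across, 56 mm high, a bystander. Origin: centre of the underside
- cover_glass: small white carton with violet edge, 46 x 48 x 18 mm, a bystander. Origin: centre of the underside
- bracket_a: green L-shaped angle bracket, 70 g: base plate 64 (its x) x 44 (its y) x 8 mm with an upturned lip, black-edged, 8 mm thick across its +x end (x = 24 to 32 mm, top 15.4 mm above the underside); through hole 14 mm in diameter at x = -7, y = 0. Origin: centre of the plate's underside; z up, on the lip's side. Starts flat, lip up; easily gripped across its 44 mm. May be absent
- bracket_a_hole (a point): centre of that bracket's hole, at the base plate's top face (8 mm above its underside)
- bracket_b: another angle bracket, the same as bracket_a in size, looks and frame. May be absent
- bracket_b_hole (a point): centre of that bracket's hole, at the base plate's top face (8 mm above its underside)
- bracket_c: another angle bracket, the same as bracket_a in size, looks and frame. May be absent
- bracket_c_hole (a point): centre of that bracket's hole, at the base plate's top face (8 mm above its underside)
- bracket_d: another angle bracket, the same as bracket_a in size, looks and frame. May be absent
- bracket_d_hole (a point): centre of that bracket's hole, at the base plate's top face (8 mm above its underside)
- bracket_e: another angle bracket, the same as bracket_a in size, looks and frame. May be absent
- bracket_e_hole (a point): centre of that bracket's hole, at the base plate's top face (8 mm above its underside)
- bracket_f: another angle bracket, the same as bracket_a in size, looks and frame. May be absent
- bracket_f_hole (a point): centre of that bracket's hole, at the base plate's top face (8 mm above its underside)
Mind the look-alikes: they are no part of the job. Leave any orange or red look-alike of the bracket_d alone.

How it is judged:
By the outcome, as a careful person would: the job done as asked, in the order asked, and still so for the second after the job is handed in, with the robot touching nothing.
Of bracket_a, bracket_b, bracket_c, bracket_d, bracket_e, bracket_f only 4 to 6 are there at a start; the rules pass over those that are not, and their reading is None.
At some moment in a run one of bracket_a, bracket_b, bracket_c, bracket_d, bracket_e, bracket_f may be knocked a few centimetres aside while the robot is not near it.
It also fails if it takes over 210 s, if anything falls off the work surface, if the arm or the gripper's body presses on something with over 40 N, if the wrist force passes 120 N, or if a joint passes its speed limit or range.

## Working session

There is one attempt and no reset: what is moved stays moved. The work goes in short steps, Python scripts to look and compute and a tool call to move; the robot and the scene stay as the last step left them, time stands still between calls to the robot, and variables do not carry over. Pictures are saved under pics/ and viewed, about 12 in all and at most 16, crops included, and the job is handed in when it is done.

Besides the shell and the picture viewer there is one more tool, called after ">>>" as name([rows], argument=value, ...), one row to a line, values as JSON. move_arm: Moves the arm, as the interface text tells. Its arguments: {"type":"object","properties":{"steps":{"type":"array"},"grip_force":{"type":"number"}},"required":["steps"]}

```bash
ls; mkdir -p pics
python3 - <<'E'
from station import get_obs, optics, ticket, robot
import cv2,numpy as np
o=get_obs(); print({k:np.round(v,3).tolist() for k,v in o.items()})
print([a for a in dir(robot) if a[0]!='_'])
for c in ("scene","side"):
    im=optics.read_camera(c); cv2.imwrite(f"pics/{c}0.png",im)
    m=optics.camera_model(c); print(c,np.round(m["camera_matrix"],1).tolist(),np.round(m["rvec"],3).ravel(),np.round(m["tvec"],3).ravel())
    R=cv2.Rodrigues(np.array(m["rvec"]))[0]; print("campos",-R.T@np.array(m["tvec"]).ravel())
    for n in ("caddy_socket","bracket_a_hole","bracket_a","rod","rod_holder","specimen_cup","cover_glass","caddy_door_hinge","caddy_door_edge"):
        print(c,n,[(np.round(d["pixel"],1).tolist(),round(d["conf"],2)) for d in optics.place_of(c,n)])
print(optics.camera_model("wrist"))
E
```

```text
pics
{'time': 0.0, 'joints': [-1.379, 0.528, 1.434, 0.0, 1.181, -0.179], 'dq': [0.0, 0.001, 0.0, -0.001, -0.001, 0.0], 'joint_torque': [-0.001, -44.235, -17.802, -0.0, 0.008, 0.0], 'ee_pos': [0.226, -0.582, 0.23], 'eef_rot': [-1.57, 0.002, -1.201], 'wrist_force': [-0.799, 0.326, 0.287], 'torque': [-0.038, -0.036, -0.012], 'width': 0.998}
['MotionError', 'hold_point_z']
scene [[513.0, 0.0, 278.4], [0.0, 513.0, 209.0], [0.0, 0.0, 1.0]] [ 0.672 -2.551  1.253] [0.528 0.219 1.147]
campos [0.08255053 0.93403993 0.87339575]
scene caddy_socket [([281.1, 208.3], 0.69), ([388.1, 172.5], 0.18)]
scene bracket_a_hole [([389.0, 174.6], 0.55), ([207.3, 265.7], 0.17)]
scene bracket_a [([307.5, 283.9], 0.84), ([251.5, 294.8], 0.78), ([335.3, 188.3], 0.77), ([214.6, 325.8], 0.65), ([294.7, 315.1], 0.64), ([386.3, 176.7], 0.59), ([229.3, 193.9], 0.53), ([279.4, 213.2], 0.28)]
scene rod [([207.8, 263.7], 0.61)]
scene rod_holder [([207.4, 267.3], 0.74)]
scene specimen_cup [([354.1, 168.0], 0.75)]
scene cover_glass [([372.8, 204.8], 0.64)]
scene caddy_door_hinge [([291.5, 228.0], 0.56)]
scene caddy_door_e
[... 659 characters left out ...]
0.41)]
side cover_glass [([341.3, 174.7], 0.46)]
side caddy_door_hinge [([302.0, 212.4], 0.84), ([338.3, 149.6], 0.69)]
side caddy_door_edge [([350.4, 198.9], 0.92)]
{'camera_matrix': array([[329.10826188,   0.        , 276.1508906 ],
       [  0.        , 329.10826188, 214.37101164],
       [  0.        ,   0.        ,   1.        ]]), 'tool_from_camera': array([[ 9.99999580e-01, -5.10597563e-04,  7.61622291e-04,
        -9.29453736e-04],
       [-8.70129734e-04, -2.66424207e-01,  9.63855479e-01,
        -1.41430586e-01],
       [-2.89227644e-04, -9.63855737e-01, -2.66424539e-01,
         6.60893447e-02],
       [ 0.00000000e+00,  0.00000000e+00,  0.00000000e+00,
         1.00000000e+00]])}
```

View pics/scene0.png

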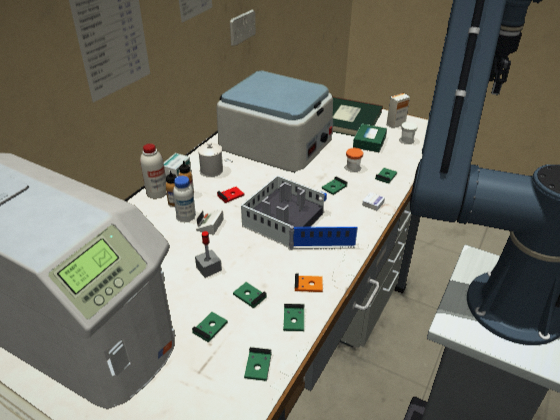

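View pics/side0.png

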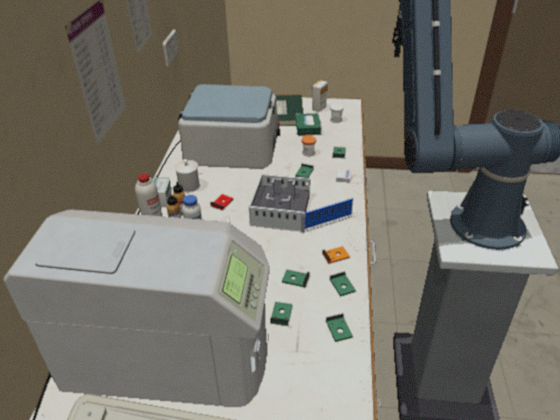

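The scene picture shows six green brackets at (335,185), (386,175), (249,294), (293,317), (210,325) and (258,363). The look-alikes are orange at (308,284) and red at (231,194). The caddy is at (283,210) with its blue door open, and the rod is at (207,255).

```bash
cat > h.py <<'E'
from station import get_obs, optics, robot
import cv2,numpy as np
from scipy.spatial.transform import Rotation as Ro
def cam(c,o=None):
    m=optics.camera_model(c); K=np.array(m["camera_matrix"])
    if c!="wrist":
        R=cv2.Rodrigues(np.array(m["rvec"]))[0]; t=np.array(m["tvec"]).ravel(); return K,R,t
    o=o or get_obs(); T=np.eye(4); T[:3,:3]=Ro.from_euler("xyz",o["eef_rot"]).as_matrix(); T[:3,3]=o["ee_pos"]
    W=np.linalg.inv(T@np.array(m["tool_from_camera"])); return K,W[:3,:3],W[:3,3]
def onplane(C,px,z):
    K,R,t=C; d=R.T@np.linalg.inv(K)@np.array([px[0],px[1],1.]); p=-R.T@t; return p+d*(z-p[2])/d[2]
def proj(C,P):
    K,R,t=C; q=(K@(R@np.atleast_2d(P).T+t[:,None])).T; return q[:,:2]/q[:,2:]
def tri(cs,pxs):
    A=[];b=[]
    for (K,R,t),px in zip(cs,pxs):
        d=R.T@np.linalg.inv(K)@np.array([px[0],px[1],1.]); d/=np.linalg.norm(d); p=-R.T@t
        M=np.eye(3)-np.outer(d,d); A.append(M); b.append(M@p)
    return np.linalg.solve(sum(A),sum(b))
def shot(c,name=None):
    o=get_obs(); im=optics.read_camera(c); 
    if name: cv2.imwrite(f"pics/{name}.png",im)
    return im,cam(c,o)
E
python3 - <<'E'
from h import *
S,D=cam("scene"),cam("side")
for n,px in dict(b1=(335,186),b2=(386,176),b3=(249,294),b4=(293,317),b5=(210,326),b6=(258,363),orange=(308,284),red=(231,194)).items(): print(n,np.round(onplane(S,px,.006),3))
for n,px in dict(b1=(305,172),b2=(339,153),b3=(295,278),b4=(343,284),b5=(282,313),b6=(339,328)).items(): print('side',n,np.round(onplane(D,px,.006),3))
print("socket",onplane(S,(281.1,208.3),.028),onplane(D,(280.1,198.9),.028))
print("hinge",tri([S,D],[(291.5,228),(302,212.4)]),"edge",tri([S,D],[(358.7,224.8),(350.4,198.9)]))
print("holder",onplane(S,(207.5,267),.0),"rod side",onplane(D,(280,210),0))
print("cup",onplane(S,(354,168),0),"glass",onplane(S,(372.8,204.8),0),onplane(D,(341.3,174.7),0))
a=cv2.imread("pics/scene0.png")
cr=[a[165:255,190:400], a[225:385,180:340]]
cv2.imwrite("pics/crop1.png",np.hstack([cv2.resize(cr[0],(470,201)) ,cv2.resize(cr[1],(330,330))[:201]]))
cv2.imwrite("pics/crop1.png",cv2.resize(a[160:250,220:400],(800,400),interpolation=cv2.INTER_CUBIC))
E
```

```text
b1 [ 0.54  -0.222  0.006]
b2 [ 0.428 -0.346  0.006]
b3 [0.533 0.265 0.006]
b4 [0.415 0.275 0.006]
b5 [0.557 0.384 0.006]
b6 [0.42  0.413 0.006]
orange [0.431 0.171 0.006]
red [ 0.783 -0.037  0.006]
side b1 [ 0.539 -0.22   0.006]
side b2 [ 0.429 -0.347  0.006]
side b3 [0.533 0.264 0.006]
side b4 [0.41  0.274 0.006]
side b5 [0.555 0.382 0.006]
side b6 [0.418 0.414 0.006]
socket [ 0.61176013 -0.02492529  0.028     ] [ 0.60287353 -0.03848716  0.028     ]
hinge [0.52897094 0.07079701 0.06557713] edge [ 0.39359006 -0.03431555  0.04876717]
holder [0.67078743 0.23511867 0.        ] rod side [ 0.60160028 -0.01978926  0.        ]
cup [ 0.53247136 -0.34749615  0.        ] glass [ 4.12916008e-01 -1.98505710e-01  1.11022302e-16] [ 4.19079796e-01 -2.23220702e-01 -1.11022302e-16]
```

View pics/crop1.png

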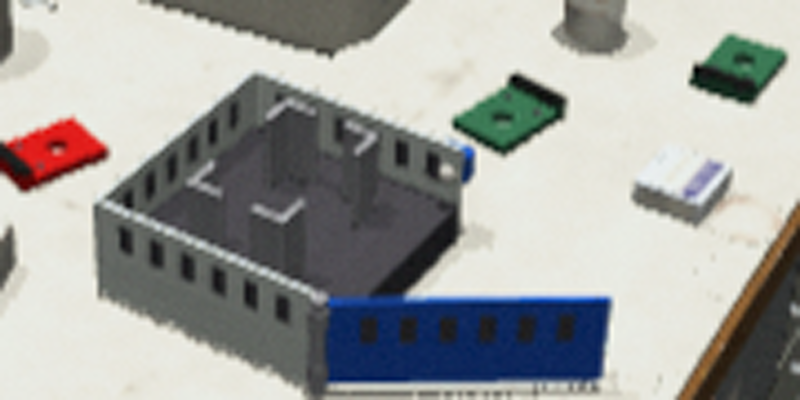

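>>> move_arm([
  [0.4, 0.5, 0.1, 0, 0, 0.05, 1],
  [0.4, 0.5, 0.1, 0, 0, 0.1, 1],
  [0.4, 0.5, 0.1, 0, 0, 0.1, 1],
  [0.4, 0.5, 0.1, 0, 0, 0.1, 1],
  [0.4, 0.5, 0.1, 0, 0, 0.1, 1],
  [0.4, 0.5, 0.1, 0, 0, 0.1, 1],
  [0.4, 0.5, 0.1, 0, 0, 0.1, 1],
  [0.4, 0.5, 0.1, 0, 0, 0.1, 1],
  [0.4, 0.5, 0.1, 0, 0, 0.1, 1],
  [0.4, 0.5, 0.1, 0, 0, 0.1, 1],
])

```text
time: 1.83
ee_pos: [0.427, -0.3315, 0.2819]
eef_rot: [-1.572, -0.001, -0.569]
wrist_force: [0.5, -0.3, 0.8]
width: 1.0
```

>>> move_arm([
  [0.3, 0.6, 0.1, 0, 0, 0.09, 1],
  [0.3, 0.6, 0.1, 0, 0, 0.09, 1],
  [0.3, 0.6, 0.1, 0, 0, 0.09, 1],
  [0.3, 0.6, 0.1, 0, 0, 0.09, 1],
  [0.3, 0.6, 0.1, 0, 0, 0.09, 1],
  [0.3, 0.6, 0.1, 0, 0, 0.09, 1],
  [0.3, 0.6, 0.1, 0, 0, 0.09, 1],
  [0.3, 0.6, 0.1, 0, 0, 0.09, 1],
  [0.3, 0.6, 0.1, 0, 0, 0.09, 1],
  [0.3, 0.6, 0.1, 0, 0, 0.09, 1],
  [0.3, 0.6, 0.1, 0, 0, 0.09, 1],
  [0.3, 0.6, 0.1, 0, 0, 0.09, 1],
])

```text
time: 2.83
ee_pos: [0.5762, -0.0335, 0.3312]
eef_rot: [-1.572, 0.001, -0.006]
wrist_force: [0.2, -0.1, -0.1]
width: 1.0
```

Run:
```python
from h import *
o=get_obs(); print(o["time"],np.round(o["ee_pos"],4),np.round(o["eef_rot"],4),np.round(o["joints"],3))
im,C=shot("wrist","w1")
for n in ("caddy_socket","caddy_door_hinge","caddy_door_edge","bracket_a_hole","rod","rod_holder"):
    z={"caddy_socket":.028,"caddy_door_hinge":.068,"caddy_door_edge":.068,"bracket_a_hole":.008,"rod":0.008,"rod_holder":0}[n]
    for d in optics.place_of("wrist",n): print(n,np.round(d["pixel"],1),round(d["conf"],2),np.round(onplane(C,d["pixel"],z),4))
```

```text
2.8333 [ 0.5762 -0.0335  0.3312] [-1.5721e+00  7.0000e-04 -5.7000e-03] [-0.251  0.363  1.426 -0.002  1.353 -0.245]
caddy_socket [295.9 161. ] 0.73 [ 0.6011 -0.0153  0.028 ]
caddy_door_hinge [233.1  84.8] 0.76 [0.5256 0.0767 0.068 ]
bracket_a_hole [189.4 367.6] 0.86 [ 0.4264 -0.362   0.008 ]
bracket_a_hole [258.4 286.1] 0.57 [ 0.5457 -0.211   0.008 ]
rod [258.2 288.9] 0.63 [ 0.5453 -0.2159  0.008 ]
```

View pics/w1.png

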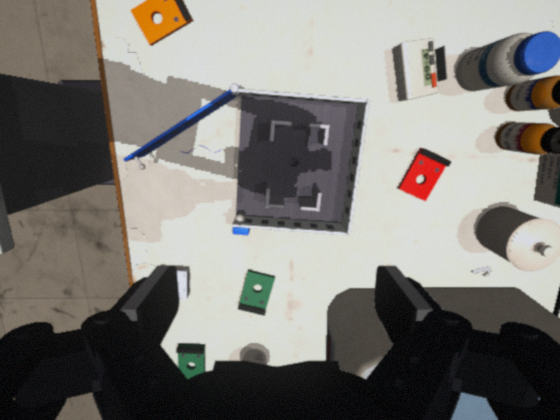

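The wrist picture shows the caddy centred near (300,160), the door hinge at (235,88) and the door edge at (127,158). Green brackets are at (257,291) and (190,362). I'll take a closer look at the caddy.

>>> move_arm([
  [0.05, 0.06, -0.26, 0, 0, 0, 1],
  [0.05, 0.06, -0.26, 0, 0, 0, 1],
  [0.05, 0.06, -0.26, 0, 0, 0, 1],
  [0.05, 0.06, -0.26, 0, 0, 0, 1],
  [0.05, 0.06, -0.26, 0, 0, 0, 1],
  [0.05, 0.06, -0.26, 0, 0, 0, 1],
])

```text
time: 3.68
ee_pos: [0.6022, -0.0026, 0.2025]
eef_rot: [-1.572, -0.001, -0.004]
wrist_force: [0.6, 0.5, 0.5]
width: 1.001
```

Run:
```python
from h import *
im,C=shot("wrist","w2")
for d in optics.place_of("wrist","caddy_socket"): print(np.round(d["pixel"],1),round(d["conf"],2),np.round(onplane(C,d["pixel"],.028),4))
np.save("C2.npy",np.hstack([C[0],C[1],C[2][:,None]]))
cv2.imwrite("pics/w2e.png",cv2.resize(cv2.convertScaleAbs(im[0:300,130:530],alpha=1.5,beta=10),(800,600),interpolation=cv2.INTER_CUBIC))
```

```text
[274.  207.9] 0.66 [ 0.5987 -0.016   0.028 ]
[273.  199.3] 0.62 [ 0.5978 -0.0072  0.028 ]
```

View pics/w2e.png

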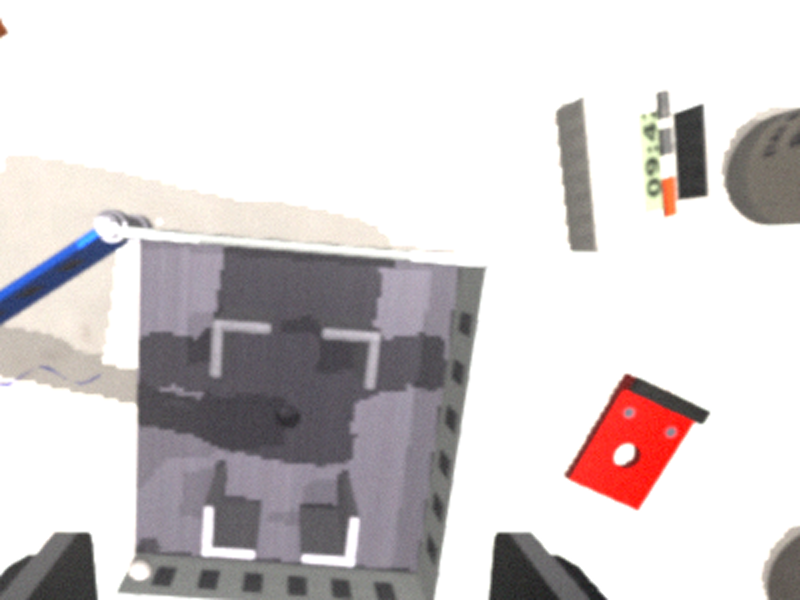

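The socket shows at (274,207.5). The corner post tops have outer corners, in crop pixels, at (213,323), (380,334), (203,556) and (354,563).

Run:
```python
from h import *
A=np.load("C2.npy"); C=(A[:,:3],A[:,3:6],A[:,6])
pts={k:onplane(C,(130+u/2,v/2),.082)[:2] for k,(u,v) in dict(TL=(213,322),TR=(380,333),BL=(203,557),BR=(354,564)).items()}
for k,v in pts.items(): print(k,np.round(v,4))
P=np.array(list(pts.values())); print("centre",P.mean(0))
for a,b in (("TL","TR"),("BL","BR")): d=pts[b]-pts[a]; print(np.linalg.norm(d),np.degrees(np.arctan2(d[1],d[0])))
for a,b in (("BL","TL"),("BR","TR")): d=pts[b]-pts[a]; print(np.linalg.norm(d),np.degrees(np.arctan2(d[1],d[0]))-90)
# wall corners z=.07: 
w=[onplane(C,(130+u/2,v/2),.07)[:2] for u,v in ((160,236),(485,262),(435,600))]
print(w,[np.degrees(np.arctan2(*(w[1]-w[0])[::-1])),np.degrees(np.arctan2(*(w[1]-w[2])[::-1]))-90])
print("socket",onplane(C,(274,207.7),.028))
```

```text
TL [0.5697 0.0363]
TR [0.6358 0.0317]
BL [ 0.5616 -0.0655]
BR [ 0.6276 -0.0692]
centre [ 0.59866142 -0.01667535]
0.06628570369300958 -4.0207415345036415
0.0661056371209637 -3.2196024853984513
0.1021839112140093 -4.5581695657055405
0.10126159670026846 -4.668611974034789
[array([0.54836771, 0.0692102 ]), array([0.67891216, 0.05854798]), array([ 0.66691418, -0.09405939])] [np.float64(-4.669267115392625), np.float64(-4.495344453142593)]
socket [ 0.59872934 -0.01575083  0.028     ]
```

```bash
cat >> h.py <<'E'
PSI=np.radians(-4.5); SOCK=np.array([.5987,-.0160])
def brackets(im,C,z0=0.,amin=150):
    """green brackets lying at underside height z0: list of (hole xy, lip angle, sizes)"""
    hsv=cv2.cvtColor(im,cv2.COLOR_BGR2HSV); g=cv2.inRange(hsv,(60,90,35),(90,255,255)); 
    out=[]
    cs,hi=cv2.findContours(g,cv2.RETR_CCOMP,cv2.CHAIN_APPROX_NONE)
    for i,c in enumerate(cs):
        if hi[0][i][3]>=0 or cv2.contourArea(c)<amin: continue
        kids=[k for k in range(len(cs)) if hi[0][k][3]==i and cv2.contourArea(cs[k])>8]
        w=np.array([onplane(C,p,z0+.008)[:2] for p in c[:,0]])
        (cx,cy),(a,b),ang=cv2.minAreaRect((w*1000).astype(np.float32)); ctr=np.array([cx,cy])/1000
        hole=None
        if kids:
            k=max(kids,key=lambda k:cv2.contourArea(cs[k])); m=cv2.moments(cs[k]); hole=onplane(C,(m["m10"]/m["m00"],m["m01"]/m["m00"]),z0+.008)[:2]
        best=None
        for q in range(4):
            t=np.radians(ang+90*q); d=np.array([np.cos(t),np.sin(t)]); n=np.array([-d[1],d[0]])
            v=[]
            for s in np.linspace(-.012,.012,7):
                px=proj(C,[*(ctr+d*(.032)+n*s),z0+.0154])[0].round().astype(int)
                if 0<=px[0]<560 and 0<=px[1]<420: v.append(im[px[1],px[0]].max())
            v=np.mean(v) if v else 255
            if best is None or v<best[0]: best=(v,t)
        t=np.arctan2(np.sin(best[1]),np.cos(best[1]))
        out.append(dict(hole=hole,ctr=ctr,lip=t,size=(round(a,1),round(b,1)),dark=best[0]))
    return out
def show(im,C,**k):
    for b in brackets(im,C,**k):
        d=np.array([np.cos(b["lip"]),np.sin(b["lip"])])
        h=b["hole"]; print("hole",None if h is None else np.round(h,4),"hole_from_ctr",np.round(b["ctr"]-.003*d,4),"lip deg",round(np.degrees(b["lip"]),1),b["size"],"dark",round(float(b["dark"])))
E
python3 - <<'E'
from h import *
im=cv2.imread("pics/w1.png"); C=cam("wrist",dict(ee_pos=[.5762,-.0335,.3312],eef_rot=[-1.5721,.0007,-.0057])); show(im,C)
E
```

```text
hole [ 0.4298 -0.3556] hole_from_ctr [ 0.4288 -0.3547] lip deg -93.8 (51.8, 42.0) dark 16
hole [ 0.5437 -0.2133] hole_from_ctr [ 0.5431 -0.2145] lip deg -105.8 (57.2, 40.9) dark 52
```

>>> move_arm([
  [-0.22, 0.64, 0.2, 0, 0, 0, 1],
  [-0.22, 0.64, 0.2, 0, 0, 0, 1],
  [-0.22, 0.64, 0.2, 0, 0, 0, 1],
  [-0.22, 0.64, 0.2, 0, 0, 0, 1],
  [-0.22, 0.64, 0.2, 0, 0, 0, 1],
  [-0.22, 0.64, 0.2, 0, 0, 0, 1],
  [-0.22, 0.64, 0.2, 0, 0, 0, 1],
  [-0.22, 0.64, 0.2, 0, 0, 0, 1],
  [-0.22, 0.64, 0.2, 0, 0, 0, 1],
  [-0.22, 0.64, 0.2, 0, 0, 0, 1],
])

```text
time: 4.62
ee_pos: [0.4933, 0.3212, 0.3097]
eef_rot: [-1.568, -0.014, 0.0]
wrist_force: [0.5, 0.1, -0.6]
width: 1.0
```

Run:
```python
from h import *
im,C=shot("wrist","w3"); show(im,C)
for n,z in (("bracket_a_hole",.008),("rod_holder",0)):
  for d in optics.place_of("wrist",n): print(n,np.round(d["pixel"],1),round(d["conf"],2),np.round(onplane(C,d["pixel"],z),4))
```

```text
hole [0.538  0.2632] hole_from_ctr [0.538  0.2629] lip deg 168.8 (42.3, 54.1) dark 48
hole [0.4096 0.2815] hole_from_ctr [0.4098 0.2805] lip deg -63.1 (42.2, 55.5) dark 49
hole [0.5557 0.3755] hole_from_ctr [0.5558 0.3761] lip deg 85.4 (55.5, 42.1) dark 49
hole [0.4165 0.4201] hole_from_ctr [0.4164 0.4198] lip deg -68.0 (41.9, 54.7) dark 38
rod_holder [391.5 233.6] 0.72 [0.6638 0.2352 0.    ]
rod_holder [300.6 215.2] 0.18 [0.531  0.2635 0.    ]
```

View pics/w3.png

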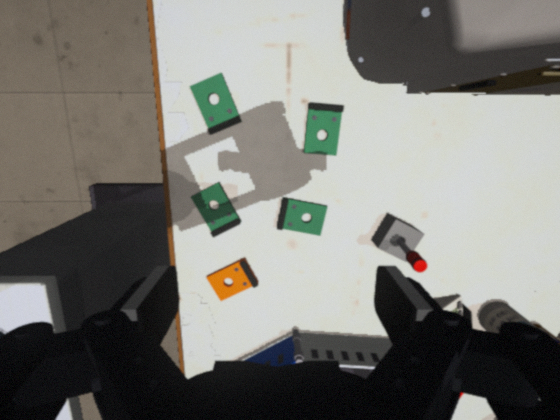

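The wrist picture shows green brackets at (214,100), (322,135), (214,205) and (305,217), the orange look-alike at (230,282) and the rod holder at (398,237). I'll take the bracket at (305,217) first.

>>> move_arm([
  [0.08, -0.114, -0.42, 0, 0, 0.219, 0.7],
  [0.08, -0.114, -0.42, 0, 0, 0.219, 0.7],
  [0.08, -0.114, -0.42, 0, 0, 0.219, 0.7],
  [0.08, -0.114, -0.42, 0, 0, 0.219, 0.7],
  [0.08, -0.114, -0.42, 0, 0, 0.219, 0.7],
  [0.08, -0.114, -0.42, 0, 0, 0.219, 0.7],
  [0.08, -0.114, -0.42, 0, 0, 0.219, 0.7],
  [0.08, -0.114, -0.42, 0, 0, 0.219, 0.7],
  [0.08, -0.114, -0.42, 0, 0, 0.219, 0.7],
  [0.08, -0.114, -0.42, 0, 0, 0.219, 0.7],
  [0.08, -0.114, -0.42, 0, 0, 0.219, 0.7],
  [0.08, -0.114, -0.42, 0, 0, 0.219, 0.7],
])

```text
time: 5.77
ee_pos: [0.5347, 0.2571, 0.0962]
eef_rot: [-1.573, -0.008, 1.37]
wrist_force: [0.5, -0.4, -0.4]
width: 0.699
```

```bash
cat >> h.py <<'E'
def wrap(a): return (a+180)%360-180
def plan(h,lip,side,k=.005,zt=None):
    """numbers for a move from here to grasp; lip deg"""
    o=get_obs(); p=np.array(o["ee_pos"]); R=Ro.from_euler("xyz",o["eef_rot"])
    phi=np.degrees(PSI)+(90 if side=="L" else -90); g=np.degrees(PSI)-wrap(phi-lip)
    t=np.array([*(np.array(h)+k*np.array([np.cos(np.radians(lip)),np.sin(np.radians(lip))])),zt if zt is not None else p[2]])
    mv(t,g)
def mv(t,g):
    o=get_obs(); p=np.array(o["ee_pos"]); R=Ro.from_euler("xyz",o["eef_rot"])
    rv=(Ro.from_euler("xyz",[-np.pi/2,0,np.radians(g)])*R.inv()).as_rotvec(); cur=np.degrees(o["eef_rot"][2])
    print("target",np.round(t,4),"yaw",round(g,1),"| shift",np.round((t-p)/.5,4),"turn",np.round(rv/2/np.pi,4),"curyaw",round(cur,1))
E
python3 - <<'E'
from h import *
o=get_obs(); print(np.round(o["joints"],2),np.round(o["ee_pos"],4),np.round(o["eef_rot"],3))
im,C=shot("wrist","w4"); show(im,C,amin=400)
bs=[b for b in brackets(im,C,amin=400) if b["hole"] is not None]
b=min(bs,key=lambda b:np.linalg.norm(b["hole"]-np.array([.538,.263]))); plan(b["hole"],np.degrees(b["lip"]),"L",zt=.0015)
E
```

```text
[ 0.26  0.66  1.63  0.01  0.84 -1.12] [0.5347 0.2571 0.0962] [-1.573 -0.008  1.37 ]
hole [0.5369 0.2625] hole_from_ctr [0.5385 0.2623] lip deg 168.7 (42.2, 53.2) dark 28
hole [0.5547 0.3741] hole_from_ctr [0.5551 0.3752] lip deg 85.0 (58.3, 44.0) dark 31
hole [0.4358 0.4057] hole_from_ctr [0.4358 0.4197] lip deg -101.4 (55.6, 25.1) dark 32
hole [0.4092 0.2811] hole_from_ctr [0.409  0.2812] lip deg -63.2 (43.3, 54.9) dark 20
target [0.532  0.2635 0.0015] yaw 78.7 | shift [-0.0052  0.0122 -0.1895] turn [-0.0013  0.0005  0.0012] curyaw 78.3
```

>>> move_arm([
  [-0.0052, 0.0122, -0.1, -0.0013, 0.0005, 0.0012, 0.7],
  [-0.0052, 0.0122, -0.16, -0.0013, 0.0005, 0.0012, 0.7],
  [-0.0052, 0.0122, -0.189, -0.0013, 0.0005, 0.0012, 0.7],
  [-0.0052, 0.0122, -0.189, -0.0013, 0.0005, 0.0012, 0.7],
  [-0.0052, 0.0122, -0.189, -0.0013, 0.0005, 0.0012, 0.4],
  [-0.0052, 0.0122, -0.189, -0.0013, 0.0005, 0.0012, 0.3],
  [-0.0052, 0.0122, -0.189, -0.0013, 0.0005, 0.0012, 0.3],
  [-0.0052, 0.0122, -0.189, -0.0013, 0.0005, 0.0012, 0.3],
  [-0.0052, 0.0122, -0.189, -0.0013, 0.0005, 0.0012, 0.3],
  [-0.0052, 0.0122, -0.189, -0.0013, 0.0005, 0.0012, 0.3],
], grip_force=40)

```text
time: 6.65
ee_pos: [0.5326, 0.2637, 0.0027]
eef_rot: [-1.573, -0.001, 1.373]
wrist_force: [-0.4, -0.3, -0.8]
width: 0.491
```

>>> move_arm([
  [0, 0, 0.12, 0, 0, 0, 0.3],
  [0, 0, 0.26, 0, 0, 0, 0.3],
  [0, 0, 0.26, 0, 0, 0, 0.3],
  [0, 0, 0.26, 0, 0, 0, 0.3],
  [0, 0, 0.26, 0, 0, 0, 0.3],
])

```text
time: 7.07
ee_pos: [0.5351, 0.2645, 0.1367]
eef_rot: [-1.58, -0.004, 1.374]
wrist_force: [-0.1, -0.5, -1.1]
width: 0.496
```

Run:
```python
from h import *
o=get_obs(); print(np.round(o["joints"],2),np.round(o["ee_pos"],4),np.round(o["eef_rot"],3),o["width"])
im,C=shot("wrist","w5"); show(im,C,z0=o["ee_pos"][2]-.002,amin=1500)
```

```text
[ 0.27  0.61  1.6  -0.    0.93 -1.1 ] [0.5351 0.2645 0.1367] [-1.58  -0.004  1.374] 0.49598251857765946
hole [0.5375 0.2638] hole_from_ctr [0.541  0.2632] lip deg 168.5 (43.5, 53.5) dark 26
hole [0.5102 0.3259] hole_from_ctr [0.5108 0.3312] lip deg -94.8 (29.1, 21.7) dark 189
hole [0.4386 0.3368] hole_from_ctr [0.4384 0.3469] lip deg 21.6 (21.1, 26.1) dark 229
hole [0.4376 0.2793] hole_from_ctr [0.4367 0.2806] lip deg -62.9 (21.4, 27.4) dark 125
```

View pics/w5.png

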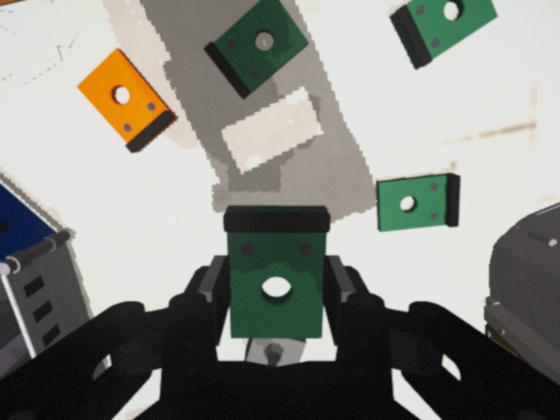

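```bash
sed -i 's/m\["m01"\]\/m\["m00"\]),z0+.008)/m["m01"]\/m["m00"]),z0+.004)/' h.py
cat >> h.py <<'E'
def held(name,dz=.0027):
    """hole seen in hand -> TCP minus hole along lip, across, lip angle (deg) relative to the tool yaw"""
    o=get_obs(); p=np.array(o["ee_pos"]); im,C=shot("wrist",name)
    bs=[b for b in brackets(im,C,z0=p[2]-dz,amin=1500) if b["hole"] is not None]
    b=min(bs,key=lambda b:np.linalg.norm(b["hole"]-p[:2])); d=np.array([np.cos(b["lip"]),np.sin(b["lip"])]); n=np.array([-d[1],d[0]])
    e=p[:2]-b["hole"]; c=p[:2]-(b["ctr"]-.003*d)
    yaw=o["eef_rot"][2]; rel=wrap(np.degrees(b["lip"]-yaw))
    print("t",round(o["time"],1),"p",np.round(p,4),"along",round(e@d,4),"across",round(e@n,4),"ctr along",round(c@d,4),"rel",round(rel,1),b["size"],"w",round(o["width"],3))
    return e@d,e@n,rel
def place(al,ac,side,z,dxy=(0,0)):
    phi=PSI+(np.pi/2 if side=="L" else -np.pi/2); d=np.array([np.cos(phi),np.sin(phi)]); n=np.array([-d[1],d[0]])
    mv(np.array([*(SOCK+al*d+ac*n+np.array(dxy)),z]),np.degrees(PSI))
E
python3 - <<'E'
from h import *
a=held("w6"); place(a[0],0,"L",.13)
E
```

```text
t 7.1 p [0.5332 0.2639 0.1343] along 0.005 across -0.0001 ctr along 0.0064 rel 90.0 (43.7, 53.6) w 0.495
target [ 0.5991 -0.011   0.13  ] yaw -4.5 | shift [ 0.1344 -0.549  -0.0052] turn [ 2.000e-04  2.000e-04 -2.311e-01] curyaw 78.7
```

>>> move_arm([
  [0.134, -0.549, 0, 0, 0, -0.231, 0.3],
  [0.134, -0.549, 0, 0, 0, -0.231, 0.3],
  [0.134, -0.549, 0, 0, 0, -0.231, 0.3],
  [0.134, -0.549, 0, 0, 0, -0.231, 0.3],
  [0.134, -0.549, 0, 0, 0, -0.231, 0.3],
  [0.134, -0.549, 0, 0, 0, -0.231, 0.3],
  [0.134, -0.549, 0, 0, 0, -0.231, 0.3],
  [0.134, -0.549, 0, 0, 0, -0.231, 0.3],
  [0.134, -0.549, 0, 0, 0, -0.231, 0.3],
  [0.134, -0.549, 0, 0, 0, -0.231, 0.3],
  [0.134, -0.549, 0, 0, 0, -0.231, 0.3],
  [0.134, -0.549, 0, 0, 0, -0.231, 0.3],
])

```text
time: 8.17
ee_pos: [0.5969, -0.0109, 0.1297]
eef_rot: [-1.571, 0.006, -0.084]
wrist_force: [-0.0, -0.6, -0.6]
width: 0.493
```

Run:
```python
from h import *
a=held("w7"); place(.005,0,"L",.032)
```

```text
t 8.2 p [ 0.5969 -0.0109  0.1297] along 0.0065 across -0.0016 ctr along 0.0075 rel 90.2 (53.0, 43.8) w 0.493
target [ 0.5991 -0.011   0.032 ] yaw -4.5 | shift [ 0.0043 -0.0004 -0.1955] turn [ 0.     -0.0009  0.001 ] curyaw -4.9
```

View pics/w7.png

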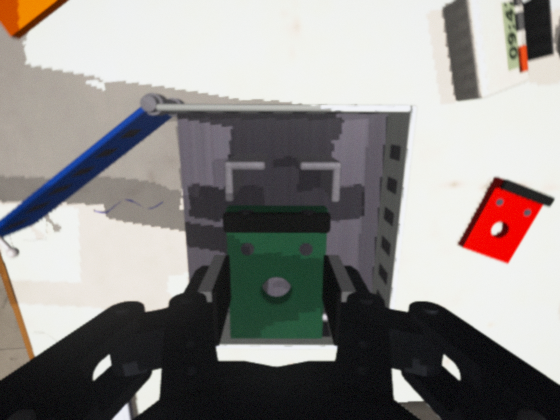

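The bracket is held square in the gripper, with its hole at (277,287), between the posts. Lowering it now.

>>> move_arm([
  [0.0043, -0.0004, -0.06, 0, -0.0009, 0.001, 0.3],
  [0.0043, -0.0004, -0.12, 0, -0.0009, 0.001, 0.3],
  [0.0043, -0.0004, -0.17, 0, -0.0009, 0.001, 0.3],
  [0.0043, -0.0004, -0.195, 0, -0.0009, 0.001, 0.3],
  [0.0043, -0.0004, -0.196, 0, -0.0009, 0.001, 0.3],
  [0.0043, -0.0004, -0.197, 0, -0.0009, 0.001, 0.3],
  [0.0043, -0.0004, -0.197, 0, -0.0009, 0.001, 0.3],
])

```text
time: 8.8
ee_pos: [0.5985, -0.0109, 0.0304]
eef_rot: [-1.571, 0.001, -0.078]
wrist_force: [-0.9, 0.0, -0.6]
width: 0.494
```

Run:
```python
from h import *
place(.005,0,"L",.0305)
```

```text
target [ 0.5991 -0.011   0.0305] yaw -4.5 | shift [ 0.0011 -0.0003  0.0002] turn [-0.     -0.0002 -0.0001] curyaw -4.5
```

>>> move_arm([
  [0.001, 0, 0, 0, 0, 0, 0.5],
  [0.001, 0, 0, 0, 0, 0, 0.6],
  [0.001, 0, 0, 0, 0, 0, 0.68],
  [0.001, 0, 0, 0, 0, 0, 0.68],
  [0.001, 0, 0.05, 0, 0, 0, 0.68],
  [0.001, 0, 0.13, 0, 0, 0, 0.68],
  [0.001, 0.02, 0.22, 0, 0, 0, 0.68],
  [0.001, 0.02, 0.34, 0, 0, 0, 0.68],
  [0.001, 0.02, 0.34, 0, 0, 0, 0.68],
  [0.001, 0.02, 0.34, 0, 0, 0, 0.68],
  [0.001, 0.02, 0.34, 0, 0, 0, 0.68],
])

```text
time: 9.72
ee_pos: [0.5999, -0.0009, 0.2025]
eef_rot: [-1.571, -0.003, -0.077]
wrist_force: [-0.4, -0.3, -0.8]
width: 0.682
```

Run:
```python
from h import *
im,C=shot("wrist","w8"); print(get_obs()["ee_pos"]); show(im,C,z0=.028,amin=400)
q=proj(C,[*SOCK,.028])[0]; print(q); x,y=q.astype(int)
cv2.imwrite("pics/w8c.png",cv2.resize(cv2.convertScaleAbs(im[y-60:y+60,x-80:x+80],alpha=2.2,beta=10),(640,480),interpolation=cv2.INTER_CUBIC))
```

```text
[ 0.59863542 -0.00077232  0.20064097]
hole None hole_from_ctr [ 0.5528 -0.1737] lip deg -104.6 (19.4, 37.9) dark 23
hole [ 0.5964 -0.0177] hole_from_ctr [ 0.5967 -0.0177] lip deg 84.9 (54.4, 43.3) dark 24
[277.0712398  209.64208883]
```

View pics/w8c.png

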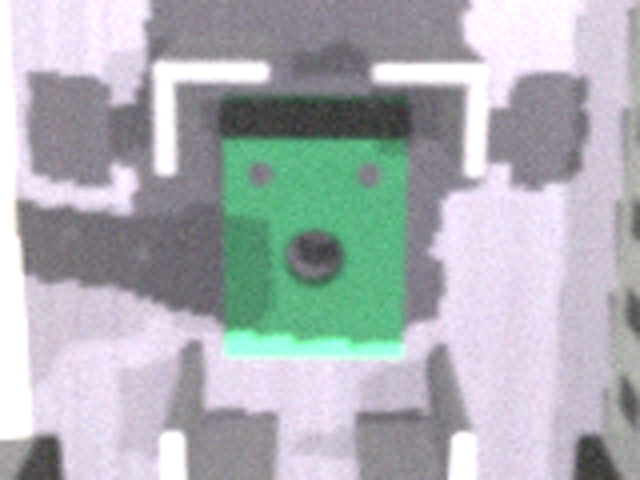

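Run:
```python
from h import *
im=cv2.imread("pics/w8.png"); o=get_obs(); C=cam("wrist",o); print(o["ee_pos"])
g=cv2.cvtColor(im,cv2.COLOR_BGR2GRAY)[195:228,262:292].astype(int)
for r in g[6:30:1]: print(' '.join(f"{v:3d}" for v in r[2:26]))
```

```text
[ 0.59863542 -0.00077232  0.20064097]
 65  63  60  65  62  67  66  63  63  60  66  62  62  62  68  65  63  62  61  64  63  62  63  61
 65  65  64  64  64  65  59  63  68  61  65  64  66  61  65  62  64  66  65  63  64  64  63  64
 65  66  66  64  65  67  68  67  63  64  64  66  65  65  62  65  67  63  62  64  65  65  61  66
 58  65  63  62  66  62  64  65  64  67  61  62  66  62  62  65  62  59  67  64  64  64  64  62
 59  63  66  63  65  63  65  64  65  62  63  62  61  61  61  65  61  66  61  63  65  61  61  62
 61  65  65  62  64  65  64  56  56  56  53  49  51  54  57  63  61  62  65  64  66  65  62  64
 57  61  65  63  63  60  56  53  48  46  44  45  41  44  47  48  53  59  63  64  66  64  64  63
 58  62  67  66  61  56  48  43  34  41  40  41  42  39  46  44  43  54  62  59  62  65  65  60
 58  62  63  61  59  51  45  42  29  30  33  36  40  35  39  35  36  41  55  61  65  63  63  61
 59  62  65  60  53  49  46  35  29  33  34  33  31  30  29  27  30  39  49  60  63  64  63  63
 53  62  64  58  54  52  48  41  31  29  26  34  26  27  23  30  27  37  44  58  62  66  66  64
 52  5
[... 541 characters left out ...]
  48  53  60  65  63  64  62
 54  58  61  64  64  56  50  42  43  44  41  43  44  38  36  38  46  52  59  59  65  63  64  64
 51  55  61  66  63  59  57  47  46  42  40  37  41  40  39  47  58  61  64  63  61  62  66  64
 52  56  61  64  62  63  63  57  56  53  47  46  45  48  52  59  62  64  63  64  65  61  60  63
 53  58  61  62  64  63  61  63  63  59  58  59  57  59  64  60  64  64  60  64  64  65  65  61
 57  54  63  64  63  64  64  64  64  62  64  64  63  64  63  62  63  61  64  63  66  63  68  66
 55  57  60  64  67  64  70  67  63  64  62  62  67  63  65  63  63  66  62  59  61  64  62  66
 55  56  62  65  61  61  64  66  65  63  65  59  67  63  63  62  63  63  64  65  64  64  63  62
```

The placed bracket's hole is about 1.5 mm short of the socket in both x and y. I'll regrip it and nudge it, and carry the same correction into the later placings.

>>> move_arm([
  [0, -0.02, -0.1, 0, 0, 0, 0.68],
  [0, -0.02, -0.2, 0, 0, 0, 0.68],
  [0, -0.02, -0.28, 0, 0, 0, 0.68],
  [0, -0.02, -0.34, 0, 0, 0, 0.68],
  [0, -0.02, -0.34, 0, 0, 0, 0.68],
  [0, -0.02, -0.34, 0, 0, 0, 0.4],
  [0, -0.02, -0.34, 0, 0, 0, 0.3],
  [0, -0.02, -0.34, 0, 0, 0, 0.3],
  [0, -0.02, -0.34, 0, 0, 0, 0.3],
])

```text
time: 10.52
ee_pos: [0.598, -0.0106, 0.0307]
eef_rot: [-1.571, 0.002, -0.078]
wrist_force: [0.3, 0.3, -0.1]
width: 0.501
```

Run:
```python
from h import *
o=get_obs(); print(np.round(o["ee_pos"],4)); mv(np.array([.5987+.0016,-.0109+.0016,.0308]),-4.5)
```

```text
[ 0.598  -0.0106  0.0307]
target [ 0.6003 -0.0093  0.0308] yaw -4.5 | shift [0.0045 0.0026 0.0002] turn [-0.     -0.0003 -0.0002] curyaw -4.4
```

>>> move_arm([
  [0.002, 0.0015, 0.001, 0, 0, 0, 0.3],
  [0.0038, 0.003, 0.001, 0, 0, 0, 0.3],
  [0.0038, 0.003, 0.001, 0, 0, 0, 0.3],
  [0.0038, 0.003, 0, 0, 0, 0, 0.3],
  [0.0038, 0.003, 0, 0, 0, 0, 0.6],
  [0.0038, 0.003, 0, 0, 0, 0, 0.68],
  [0.0038, 0.003, 0, 0, 0, 0, 0.68],
  [0.0038, 0.003, 0.1, 0, 0, 0, 0.68],
  [0.0038, 0.02, 0.2, 0, 0, 0, 0.68],
  [0.0038, 0.02, 0.34, 0, 0, 0, 0.68],
  [0.0038, 0.02, 0.34, 0, 0, 0, 0.68],
  [0.0038, 0.02, 0.34, 0, 0, 0, 0.68],
])

```text
time: 11.52
ee_pos: [0.6048, -0.0011, 0.209]
eef_rot: [-1.572, -0.014, -0.077]
wrist_force: [1.4, 1.1, 1.1]
width: 0.677
```

Run:
```python
from h import *
im,C=shot("wrist","w9"); o=get_obs(); print(o["ee_pos"]); show(im,C,z0=.032,amin=400)
g=cv2.cvtColor(im,cv2.COLOR_BGR2GRAY); q=proj(C,[[*SOCK,.028],[*SOCK,.036]]); print(q); x,y=q[1].astype(int)
print(x,y)
for r in range(y-10,y+11): print(' '.join(f"{v:2d}" for v in g[r,x-11:x+12]))
```

```text
[ 0.6035474  -0.00099014  0.20664312]
hole None hole_from_ctr [ 0.5534 -0.1734] lip deg -102.9 (24.3, 37.7) dark 22
hole [ 0.5981 -0.0147] hole_from_ctr [ 0.598  -0.0149] lip deg 85.3 (53.2, 43.1) dark 26
[[270.271088   208.03739159]
 [270.24543486 210.06252592]]
270 210
64 64 64 62 63 59 65 64 63 62 66 62 63 66 64 63 58 62 65 63 67 64 60
62 61 64 62 62 62 66 61 65 64 61 60 60 62 66 63 60 65 62 58 64 62 64
62 64 65 62 63 63 60 61 55 55 59 56 58 62 61 62 65 64 63 58 61 61 61
62 64 61 61 65 63 56 56 51 51 47 48 48 52 56 60 59 63 62 65 66 66 66
62 66 58 60 65 58 53 53 49 47 38 43 46 44 42 53 58 62 63 62 65 64 64
54 52 62 62 60 51 49 47 48 43 39 47 40 43 40 41 50 56 63 65 65 63 65
55 55 57 60 50 46 36 43 47 46 43 47 41 43 37 36 36 47 62 62 59 66 62
51 59 59 59 53 44 32 37 36 42 40 43 39 37 35 31 38 45 56 62 63 63 63
51 53 56 54 47 40 32 31 35 32 35 33 39 33 26 27 31 40 54 58 64 66 60
50 56 55 52 46 36 33 30 28 31 30 26 29 30 28 25 36 44 54 63 60 67 64
50 54 53 53 45 41 37 29 28 29 23 29 29 30 25 28 35 41 51 59 65 61 63
53 54 53 52 46 45 36 35 29 26 29 26 29 28 29 33 36 40 50 58 65 65 61
52 55 61 57 46 40 42 37 34 33 30 29 30 33 35 35 35 43 55 65 61 65 63
52 57 58 55 49 41 41 43 36 31 32 33 34 35 36 36 42 51 60 62 59 61 64
52 52 58 59 55 49 43 39 41 40 41 36 36 34 34 39 51 54 62 65 63 64 63
53 56 60 62 57 57 48 43 40 40 33 40 35 38 43 50 55 60 63 64 63 64 65
49 51 62 59 61 60 56 55 52 47 39 45 43 45 50 56 60 61 63 64 61 62 64
51 54 58 61 62 62 63 61 61 57 53 53 56 61 58 60 62 63 61 65 62 62 67
50 52 55 62 61 62 62 63 62 63 61 62 61 61 61 63 62 67 63 63 62 63 64
52 54 56 60 64 63 66 64 63 61 63 64 60 63 63 60 62 60 65 61 64 65 65
55 57 57 59 61 63 65 65 62 64 63 61 64 62 62 61 60 61 65 64 66 63 62
```

>>> move_arm([
  [-0.383, 0.556, -0.1, 0, 0, 0.087, 0.68],
  [-0.383, 0.556, -0.1, 0, 0, 0.087, 0.68],
  [-0.383, 0.556, -0.1, 0, 0, 0.087, 0.68],
  [-0.383, 0.556, -0.1, 0, 0, 0.087, 0.68],
  [-0.383, 0.556, -0.1, 0, 0, 0.087, 0.68],
  [-0.383, 0.556, -0.1, 0, 0, 0.087, 0.68],
  [-0.383, 0.556, -0.21, 0, 0, 0.087, 0.68],
  [-0.383, 0.556, -0.21, 0, 0, 0.087, 0.68],
  [-0.383, 0.556, -0.21, 0, 0, 0.087, 0.68],
  [-0.383, 0.556, -0.21, 0, 0, 0.087, 0.68],
  [-0.383, 0.556, -0.21, 0, 0, 0.087, 0.68],
  [-0.383, 0.556, -0.21, 0, 0, 0.087, 0.68],
])

```text
time: 12.57
ee_pos: [0.4125, 0.2767, 0.1014]
eef_rot: [-1.572, -0.01, 0.47]
wrist_force: [-0.2, 0.5, 0.7]
width: 0.68
```

```bash
sed -i 's/def place(al,ac,side,z,dxy=(0,0))/def place(al,ac,side,z,dxy=(.0012,.0015))/' h.py
cat >> h.py <<'E'
def find(name,near,side,z0=.0):
    im,C=shot("wrist",name); bs=[b for b in brackets(im,C,z0=z0,amin=400) if b["hole"] is not None]
    for b in bs: print("  seen",np.round(b["hole"],4),round(np.degrees(b["lip"]),1),b["size"])
    b=min(bs,key=lambda b:np.linalg.norm(b["hole"]-np.array(near))); d=np.array([np.cos(b["lip"]),np.sin(b["lip"])])
    print("hole",np.round(b["hole"],4),"ctr",np.round(b["ctr"]-.003*d,4),"time",round(get_obs()["time"],1)); plan(b["hole"],np.degrees(b["lip"]),side,zt=.0015)
E
python3 -c "
from h import *
find('w10',(.41,.28),'R')"
```

```text
seen [0.4082 0.2813] -63.2 (41.9, 56.1)
  seen [0.5565 0.3762] 85.2 (56.9, 46.9)
  seen [0.4155 0.4208] -67.8 (43.7, 48.7)
hole [0.4082 0.2813] ctr [0.4083 0.2813] time 12.6
target [0.4105 0.2768 0.0015] yaw 26.8 | shift [-0.0054  0.0006 -0.2008] turn [-0.0006  0.0017 -0.0001] curyaw 26.9
```

>>> move_arm([
  [-0.0054, 0.0006, -0.1, 0, 0.0017, 0, 0.68],
  [-0.0054, 0.0006, -0.17, 0, 0.0017, 0, 0.68],
  [-0.0054, 0.0006, -0.201, 0, 0.0017, 0, 0.68],
  [-0.0054, 0.0006, -0.201, 0, 0.0017, 0, 0.68],
  [-0.0054, 0.0006, -0.201, 0, 0.0017, 0, 0.4],
  [-0.0054, 0.0006, -0.201, 0, 0.0017, 0, 0.3],
  [-0.0054, 0.0006, -0.201, 0, 0.0017, 0, 0.3],
  [-0.0054, 0.0006, -0.201, 0, 0.0017, 0, 0.3],
  [-0.0054, 0.0006, -0.1, 0, 0.0017, 0, 0.3],
  [-0.0054, 0.0006, 0.06, 0, 0.0017, 0, 0.3],
  [-0.0054, 0.0006, 0.06, 0, 0.0017, 0, 0.3],
  [-0.0054, 0.0006, 0.06, 0, 0.0017, 0, 0.3],
])

```text
time: 13.62
ee_pos: [0.4142, 0.2786, 0.1385]
eef_rot: [-1.569, -0.015, 0.469]
wrist_force: [1.4, -0.1, -0.8]
width: 0.495
```

```bash
python3 -c "
from h import *
a=held('w11'); place(a[0],a[1],'R',.135)"
```

```text
t 13.6 p [0.4142 0.2786 0.1385] along 0.0065 across 0.0013 ctr along 0.0053 rel -90.0 (43.2, 59.8) w 0.495
target [ 0.6007 -0.0211  0.135 ] yaw -4.5 | shift [ 0.3741 -0.5988 -0.0045] turn [-0.0007  0.0022 -0.0872] curyaw 26.9
```

>>> move_arm([
  [0.372, -0.597, -0.004, 0, 0.002, -0.087, 0.3],
  [0.372, -0.597, -0.004, 0, 0.002, -0.087, 0.3],
  [0.372, -0.597, -0.004, 0, 0.002, -0.087, 0.3],
  [0.372, -0.597, -0.004, 0, 0.002, -0.087, 0.3],
  [0.372, -0.597, -0.004, 0, 0.002, -0.087, 0.3],
  [0.372, -0.597, -0.004, 0, 0.002, -0.087, 0.3],
  [0.372, -0.597, -0.004, 0, 0.002, -0.087, 0.3],
  [0.372, -0.597, -0.004, 0, 0.002, -0.087, 0.3],
  [0.372, -0.597, -0.004, 0, 0.002, -0.087, 0.3],
  [0.372, -0.597, -0.004, 0, 0.002, -0.087, 0.3],
  [0.372, -0.597, -0.004, 0, 0.002, -0.087, 0.3],
  [0.372, -0.597, -0.004, 0, 0.002, -0.087, 0.3],
])

```text
time: 14.67
ee_pos: [0.5978, -0.0192, 0.1342]
eef_rot: [-1.566, 0.002, -0.077]
wrist_force: [-0.2, -0.1, -0.0]
width: 0.493
```

```bash
python3 -c "
from h import *
a=held('w12'); place(.005,0,'R',.039); a=held('w12b');place(*a[:2],'R',.039)"
```

```text
t 14.7 p [ 0.5978 -0.0192  0.1342] along 0.0056 across 0.0016 ctr along 0.013 rel -89.8 (76.3, 44.0) w 0.493
target [ 0.5995 -0.0195  0.039 ] yaw -4.5 | shift [ 0.0034 -0.0015 -0.1908] turn [-0.0008 -0.0001 -0.0003] curyaw -4.4
t 14.7 p [ 0.5978 -0.0187  0.1344] along 0.0056 across 0.0015 ctr along 0.0128 rel -89.8 (75.9, 43.9) w 0.491
target [ 0.601  -0.0202  0.039 ] yaw -4.5 | shift [ 0.0059 -0.0034 -0.1914] turn [-0.0008 -0.     -0.0004] curyaw -4.4
```

>>> move_arm([
  [0.0038, -0.0022, -0.06, -0.0008, 0, 0, 0.3],
  [0.0038, -0.0022, -0.12, -0.0008, 0, 0, 0.3],
  [0.0038, -0.0022, -0.165, -0.0008, 0, 0, 0.3],
  [0.0038, -0.0022, -0.188, -0.0008, 0, 0, 0.3],
  [0.0038, -0.0022, -0.191, -0.0008, 0, 0, 0.3],
  [0.0038, -0.0022, -0.191, -0.0008, 0, 0, 0.3],
  [0.0038, -0.0022, -0.191, -0.0008, 0, 0, 0.3],
])

```text
time: 15.35
ee_pos: [0.6003, -0.0191, 0.0398]
eef_rot: [-1.571, -0.001, -0.075]
wrist_force: [-0.6, 0.4, 0.4]
width: 0.497
```

>>> move_arm([
  [0, 0, 0, 0, 0, 0, 0.5],
  [0, 0, 0, 0, 0, 0, 0.6],
  [0, 0, 0, 0, 0, 0, 0.68],
  [0, 0, 0, 0, 0, 0, 0.68],
  [0, 0, 0.05, 0, 0, 0, 0.68],
  [0, 0, 0.13, 0, 0, 0, 0.68],
  [0, 0.03, 0.22, 0, 0, 0, 0.68],
  [0, 0.04, 0.33, 0, 0, 0, 0.68],
  [0, 0.04, 0.33, 0, 0, 0, 0.68],
  [0, 0.04, 0.33, 0, 0, 0, 0.68],
  [0, 0.04, 0.33, 0, 0, 0, 0.68],
  [0, 0.04, 0.33, 0, 0, 0, 0.68],
])

```text
time: 16.35
ee_pos: [0.5993, 0.0009, 0.204]
eef_rot: [-1.571, 0.001, -0.075]
wrist_force: [0.0, 0.2, -0.4]
width: 0.677
```

```bash
cat >> h.py <<'E'
def check(name,layer):
    """hole of the top bracket (layer 1..): error against SOCK, mm"""
    im,C=shot("wrist",name); zt=.028+.008*layer; o=get_obs()
    bs=[b for b in brackets(im,C,z0=zt-.004,amin=1200) if b["hole"] is not None]
    b=min(bs,key=lambda b:np.linalg.norm(b["hole"]-SOCK)); 
    print("t",round(o["time"],1),"p",np.round(o["ee_pos"],4),"hole err mm",np.round((b["hole"]-SOCK)*1000,1),"lip",round(np.degrees(b["lip"]),1),b["size"])
    q=proj(C,[*SOCK,.036])[0].astype(int); x,y=q
    cv2.imwrite(f"pics/{name}c.png",cv2.resize(cv2.convertScaleAbs(im[y-60:y+60,x-80:x+80],alpha=2.2,beta=10),(640,480),interpolation=cv2.INTER_CUBIC))
E
python3 -c "
from h import *
check('w13',2)"
```

```text
t 16.4 p [0.599  0.0009 0.2032] hole err mm [0.4 3.7] lip 85.8 (59.4, 44.0)
```

View pics/w13c.png

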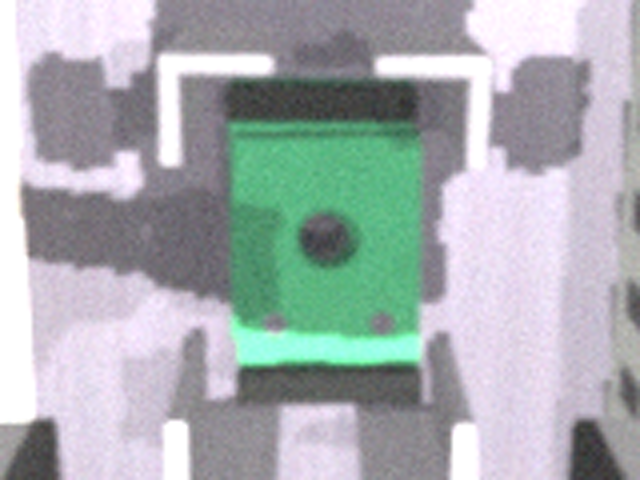

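Run:
```python
from h import *
o=get_obs(); print(o["ee_pos"]); C=cam("wrist",o); im=cv2.imread("pics/w13.png"); g=cv2.cvtColor(im,cv2.COLOR_BGR2GRAY)
q=proj(C,[[*SOCK,.028],[*SOCK,.044]]); print(q); x,y=q[1].astype(int); print(x,y)
for r in range(y-14,y+12): print(' '.join(f"{v:2d}" for v in g[r,x-11:x+14]))
```

```text
[0.598989   0.00092906 0.20320841]
[[279.11344519 211.2899998 ]
 [279.21992508 215.64041188]]
279 215
65 63 63 63 64 67 62 63 63 67 66 63 64 64 64 68 67 66 64 63 64 64 63 63 65
63 67 64 65 62 61 65 65 62 67 62 66 63 65 63 66 62 62 61 65 64 64 66 64 67
65 64 63 65 61 66 66 64 66 61 64 64 67 63 65 67 63 62 68 63 62 64 65 65 66
64 65 63 64 66 65 68 63 63 60 64 64 60 62 65 65 65 63 62 64 68 64 66 62 64
60 69 65 67 64 67 67 63 55 58 56 56 53 56 59 59 66 64 67 64 66 62 65 69 66
60 64 68 65 64 65 59 58 55 49 48 47 44 48 51 56 57 62 63 62 64 66 67 64 66
56 62 68 65 66 61 53 51 46 44 41 38 39 42 47 44 51 56 62 63 64 65 63 65 68
58 57 65 66 61 55 48 41 42 40 41 43 41 41 42 46 47 51 56 61 65 64 67 66 64
55 62 65 62 56 51 45 46 42 40 46 43 42 41 34 33 45 49 52 56 67 64 65 63 66
60 64 60 63 51 38 33 38 35 39 40 38 40 33 31 34 39 49 46 52 63 63 62 61 64
60 64 64 61 51 38 32 25 30 34 34 33 29 32 27 32 35 44 50 53 56 66 64 64 65
62 66 64 59 47 34 28 22 29 30 29 31 26 32 26 38 33 43 48 50 57 60 67 62 65
65 66 63 63 52 34 30 27 29 29 27 27 26 28 33 33 35 39 43 47 57 62 68 63 64
60 64 64 62 52 41 27 27
[... 251 characters left out ...]
4 47 53 58 63 63 65 66 65
65 63 61 62 63 58 56 49 41 40 36 36 38 35 36 43 42 54 59 58 63 64 61 64 67
61 61 62 64 63 61 61 53 52 50 39 42 47 42 44 51 56 58 61 62 67 67 66 63 62
60 63 65 63 62 64 65 65 58 58 59 55 55 57 59 60 65 65 61 61 65 64 67 66 63
62 63 65 63 63 64 64 63 64 61 64 61 63 62 60 63 62 64 65 62 66 65 63 62 65
61 63 65 68 64 63 62 61 63 61 64 61 64 62 64 63 63 62 63 65 66 65 63 62 64
62 67 63 63 66 58 64 63 63 61 63 67 64 65 63 64 63 63 63 66 64 68 63 64 65
64 64 66 64 66 65 62 63 65 63 64 61 64 63 62 62 62 63 62 63 60 62 67 65 64
61 65 63 61 64 63 64 63 61 62 62 63 62 63 62 63 63 64 62 62 63 63 65 60 64
59 63 64 63 63 64 63 65 66 63 65 63 61 64 61 66 65 63 64 64 66 64 65 63 61
```

>>> move_arm([
  [0.002, -0.04, -0.1, 0, 0, 0, 0.68],
  [0.002, -0.04, -0.2, 0, 0, 0, 0.68],
  [0.002, -0.04, -0.28, 0, 0, 0, 0.68],
  [0.002, -0.04, -0.327, 0, 0, 0, 0.68],
  [0.002, -0.04, -0.327, 0, 0, 0, 0.68],
  [0.002, -0.04, -0.327, 0, 0, 0, 0.4],
  [0.002, -0.04, -0.327, 0, 0, 0, 0.3],
  [0.002, -0.04, -0.327, 0, 0, 0, 0.3],
  [0.002, -0.04, -0.327, 0, 0, 0, 0.3],
])

```text
time: 17.15
ee_pos: [0.602, -0.0194, 0.043]
eef_rot: [-1.572, -0.003, -0.075]
wrist_force: [-0.2, 0.3, -1.4]
width: 0.496
```

>>> move_arm([
  [0, 0, 0.002, 0, 0, 0, 0.3],
  [-0.0016, -0.0056, 0.002, 0, 0, 0, 0.3],
  [-0.0016, -0.0056, 0.002, 0, 0, 0, 0.3],
  [-0.0016, -0.0056, 0, 0, 0, 0, 0.3],
  [-0.0016, -0.0056, 0, 0, 0, 0, 0.5],
  [-0.0016, -0.0056, 0, 0, 0, 0, 0.68],
  [-0.0016, -0.0056, 0, 0, 0, 0, 0.68],
  [-0.0016, -0.0056, 0.1, 0, 0, 0, 0.68],
  [-0.0016, 0.03, 0.2, 0, 0, 0, 0.68],
  [-0.0016, 0.04, 0.33, 0, 0, 0, 0.68],
  [-0.0016, 0.04, 0.33, 0, 0, 0, 0.68],
  [-0.0016, 0.04, 0.33, 0, 0, 0, 0.68],
])

```text
time: 18.15
ee_pos: [0.6064, 0.0009, 0.2167]
eef_rot: [-1.573, -0.02, -0.074]
wrist_force: [1.4, -1.2, 1.3]
width: 0.683
```

```bash
cat >> h.py <<'E'
def check2(name,layer,near=None,zt=None):
    """top hole by local dark blob; error to SOCK in mm"""
    im,C=shot("wrist",name); zt=zt or .028+.008*layer; o=get_obs(); near=SOCK if near is None else np.array(near)
    g=cv2.GaussianBlur(cv2.cvtColor(im,cv2.COLOR_BGR2GRAY),(3,3),0); q=proj(C,[*near,zt])[0]; x,y=q.round().astype(int); r=17
    w=g[y-r:y+r+1,x-r:x+r+1]; med=np.median(w); m=(np.abs(w.astype(int)-med)>.14*med).astype(np.uint8)
    n,l,s,c=cv2.connectedComponentsWithStats(m); i=min(range(1,n),key=lambda i:np.linalg.norm(c[i]-r) if s[i][4]>60 else 1e9)
    h=onplane(C,(x-r+c[i][0],y-r+c[i][1]),zt)[:2]
    print("t",round(o["time"],1),"p",np.round(o["ee_pos"],4),"rot",np.round(o["eef_rot"],3),"hole err mm",np.round((h-near)*1000,1),"area",s[i][4],"wh",s[i][2:4],"lvl",med)
    return h
E
python3 -c "
from h import *
check2('w14',2); check2('w14',2)"
```

```text
t 18.2 p [0.6047 0.0007 0.2134] rot [-1.573 -0.015 -0.074] hole err mm [1.2 0.2] area 175 wh [15 15] lvl 61.0
t 18.2 p [0.6025 0.0007 0.2104] rot [-1.572 -0.009 -0.074] hole err mm [0.8 0.2] area 174 wh [16 15] lvl 61.0
```

>>> move_arm([
  [-0.088, 0.76, 0, 0, 0, 0, 0.68],
  [-0.088, 0.76, 0, 0, 0, 0, 0.68],
  [-0.088, 0.76, 0, 0, 0, 0, 0.68],
  [-0.088, 0.76, 0, 0, 0, 0, 0.68],
  [-0.088, 0.76, 0, 0, 0, 0, 0.68],
  [-0.088, 0.76, 0, 0, 0, 0, 0.68],
  [-0.088, 0.76, 0, 0, 0, 0, 0.68],
  [-0.088, 0.76, 0, 0, 0, 0, 0.68],
  [-0.088, 0.76, -0.2, 0, 0, 0, 0.68],
  [-0.088, 0.76, -0.2, 0, 0, 0, 0.68],
  [-0.088, 0.76, -0.2, 0, 0, 0, 0.68],
  [-0.088, 0.76, -0.2, 0, 0, 0, 0.68],
])

```text
time: 19.25
ee_pos: [0.552, 0.3804, 0.1012]
eef_rot: [-1.58, 0.006, -0.072]
wrist_force: [-0.0, -0.7, -0.9]
width: 0.681
```

>>> move_arm([
  [0, 0, 0, 0, 0, 0, 0.68],
  [0, 0, 0, 0, 0, 0, 0.68],
  [0, 0, 0, 0, 0, 0, 0.68],
])

```text
time: 19.5
ee_pos: [0.5526, 0.3795, 0.1019]
eef_rot: [-1.58, 0.006, -0.073]
wrist_force: [-0.3, 0.2, -0.8]
width: 0.682
```

```bash
sed -i 's/dxy=(.0012,.0015)/dxy=(.0012,0)/' h.py; python3 -c "
from h import *
find('w15',(.556,.376),'L')
check2('w15',0,near=(.556,.376),zt=.006)"
```

```text
seen [0.5564 0.3758] 86.0 (53.4, 41.9)
  seen [0.4156 0.4211] -67.8 (44.6, 55.9)
hole [0.5564 0.3758] ctr [0.5565 0.3762] time 19.6
target [0.5567 0.3808 0.0015] yaw -4.0 | shift [ 0.0069  0.0022 -0.2024] turn [ 0.0012 -0.0008  0.0004] curyaw -4.2
t 19.6 p [0.5535 0.3799 0.1031] rot [-1.578  0.004 -0.073] hole err mm [-2.4 -2.4] area 506 wh [27 27] lvl 60.0
```

>>> move_arm([
  [0.0069, 0.0022, -0.1, 0.0012, -0.0008, 0.0004, 0.68],
  [0.0069, 0.0022, -0.17, 0.0012, -0.0008, 0.0004, 0.68],
  [0.0069, 0.0022, -0.203, 0.0012, -0.0008, 0.0004, 0.68],
  [0.0069, 0.0022, -0.203, 0.0012, -0.0008, 0.0004, 0.68],
  [0.0069, 0.0022, -0.203, 0.0012, -0.0008, 0.0004, 0.68],
  [0.0069, 0.0022, -0.203, 0.0012, -0.0008, 0.0004, 0.4],
  [0.0069, 0.0022, -0.203, 0.0012, -0.0008, 0.0004, 0.3],
  [0.0069, 0.0022, -0.203, 0.0012, -0.0008, 0.0004, 0.3],
  [0.0069, 0.0022, -0.203, 0.0012, -0.0008, 0.0004, 0.3],
  [0.0069, 0.0022, -0.203, 0.0012, -0.0008, 0.0004, 0.3],
])

```text
time: 20.43
ee_pos: [0.5593, 0.3818, 0.0048]
eef_rot: [-1.568, -0.006, -0.07]
wrist_force: [-0.1, -1.4, 5.9]
width: 0.484
```

>>> move_arm([
  [0, 0, 0.1, 0, 0, 0, 0.3],
  [0, 0, 0.2, 0, 0, 0, 0.3],
  [0, 0, 0.28, 0, 0, 0, 0.3],
  [0, 0, 0.28, 0, 0, 0, 0.3],
  [0, 0, 0.28, 0, 0, 0, 0.3],
])

```text
time: 20.85
ee_pos: [0.5632, 0.3839, 0.1526]
eef_rot: [-1.561, -0.019, -0.07]
wrist_force: [0.7, -0.2, -0.0]
width: 0.48
```

>>> move_arm([
  [0.087, -0.775, 0, 0, 0, 0, 0.3],
  [0.087, -0.775, 0, 0, 0, 0, 0.3],
  [0.087, -0.775, 0, 0, 0, 0, 0.3],
  [0.087, -0.775, 0, 0, 0, 0, 0.3],
  [0.087, -0.775, 0, 0, 0, 0, 0.3],
  [0.087, -0.775, 0, 0, 0, 0, 0.3],
  [0.087, -0.775, 0, 0, 0, 0, 0.3],
  [0.087, -0.775, 0, 0, 0, 0, 0.3],
  [0.087, -0.775, 0, 0, 0, 0, 0.3],
  [0.087, -0.775, 0, 0, 0, 0, 0.3],
  [0.087, -0.775, 0, 0, 0, 0, 0.3],
  [0.087, -0.775, 0, 0, 0, 0, 0.3],
])

```text
time: 21.85
ee_pos: [0.6061, -0.0041, 0.1522]
eef_rot: [-1.56, -0.017, -0.072]
wrist_force: [-0.7, 0.1, -1.2]
width: 0.476
```

>>> move_arm([
  [0, 0, 0, 0, 0, 0, 0.3],
  [0, 0, 0, 0, 0, 0, 0.3],
  [0, 0, 0, 0, 0, 0, 0.3],
])

```text
time: 22.1
ee_pos: [0.6055, -0.0023, 0.152]
eef_rot: [-1.56, -0.017, -0.07]
wrist_force: [-0.1, -0.2, -1.4]
width: 0.484
```

```bash
python3 -c "
from h import *
a=held('w16'); place(.0065,0,'L',.0465)
p=get_obs()['ee_pos']; check2('w16',0,near=p[:2]-np.array([.001,.006]),zt=p[2]+.0053)"
```

```text
t 22.1 p [ 0.6055 -0.0023  0.152 ] along 0.0039 across -0.0016 ctr along 0.0048 rel 89.0 (52.3, 43.1) w 0.484
target [ 0.6004 -0.0095  0.0465] yaw -4.5 | shift [-0.0105 -0.0142 -0.2111] turn [-0.0015  0.0028 -0.0014] curyaw -4.0
t 22.2 p [ 0.6058 -0.0026  0.1521] rot [-1.56  -0.017 -0.07 ] hole err mm [-1.4  0.8] area 417 wh [31 19] lvl 53.0
```

View pics/w16.png

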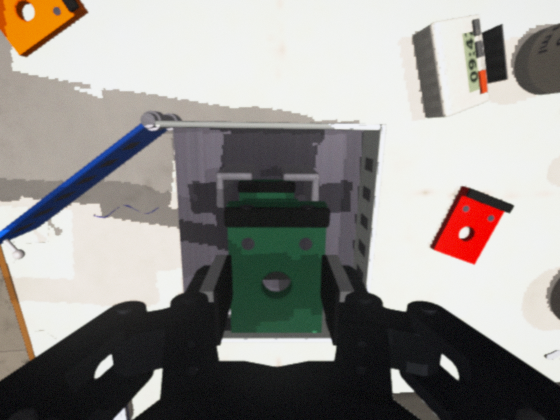

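The bracket is held level with its hole at (277,282), above the two already stacked.

>>> move_arm([
  [-0.0106, -0.019, -0.1, -0.0015, 0.0028, -0.0014, 0.3],
  [-0.0106, -0.019, -0.16, -0.0015, 0.0028, -0.0014, 0.3],
  [-0.0106, -0.019, -0.19, -0.0015, 0.0028, -0.0014, 0.3],
  [-0.0106, -0.019, -0.19, -0.0015, 0.0028, -0.0014, 0.3],
  [-0.0106, -0.019, -0.19, -0.0015, 0.0028, -0.0014, 0.3],
  [-0.0106, -0.019, -0.19, -0.0015, 0.0028, -0.0014, 0.3],
])

```text
time: 22.7
ee_pos: [0.6018, -0.0119, 0.0583]
eef_rot: [-1.571, -0.003, -0.078]
wrist_force: [0.0, 0.0, -1.0]
width: 0.482
```

```bash
python3 -c "
from h import *
held('w17',.004);o=get_obs();print(np.round(o['wrist_force'],1),o['ee_pos']); place(.0042,0,'L',.0485)"
```

```text
t 22.7 p [ 0.6018 -0.0119  0.0583] along -0.0146 across -0.0147 ctr along 0.0057 rel 89.8 (54.0, 43.4) w 0.482
[ 0.2 -0.6 -0.4] [ 0.60213914 -0.01208615  0.05882737]
target [ 0.6002 -0.0118  0.0485] yaw -4.5 | shift [-0.0038  0.0005 -0.0207] turn [ 0.0001  0.0006 -0.    ] curyaw -4.5
```

>>> move_arm([
  [-0.003, 0.0005, -0.01, 0, 0, 0, 0.3],
  [-0.003, 0.0005, -0.018, 0, 0, 0, 0.3],
  [-0.003, 0.0005, -0.021, 0, 0, 0, 0.3],
  [-0.003, 0.0005, -0.0225, 0, 0, 0, 0.3],
  [-0.003, 0.0005, -0.0225, 0, 0, 0, 0.3],
  [-0.003, 0.0005, -0.0225, 0, 0, 0, 0.3],
])

```text
time: 23.25
ee_pos: [0.6009, -0.0119, 0.0488]
eef_rot: [-1.571, -0.005, -0.078]
wrist_force: [-1.5, 0.0, 5.8]
width: 0.482
```

>>> move_arm([
  [0, 0, 0, 0, 0, 0, 0.5],
  [0, 0, 0, 0, 0, 0, 0.6],
  [0, 0, 0, 0, 0, 0, 0.68],
  [0, 0, 0, 0, 0, 0, 0.68],
  [0, 0, 0.05, 0, 0, 0, 0.68],
  [0, 0.005, 0.1, 0, 0, 0, 0.68],
  [0, 0.02, 0.2, 0, 0, 0, 0.68],
  [0, 0.02, 0.3, 0, 0, 0, 0.68],
  [0, 0.02, 0.3, 0, 0, 0, 0.68],
  [0, 0.02, 0.3, 0, 0, 0, 0.68],
  [0, 0.02, 0.3, 0, 0, 0, 0.68],
  [0, 0.02, 0.3, 0, 0, 0, 0.68],
])

```text
time: 24.25
ee_pos: [0.5999, -0.0017, 0.1977]
eef_rot: [-1.571, -0.003, -0.079]
wrist_force: [-0.1, -0.0, -0.8]
width: 0.682
```

```bash
python3 -c "
from h import *
check2('w18',3); check2('w18',3); check('w18',3)"
```

```text
t 24.3 p [ 0.5996 -0.0017  0.1971] rot [-1.571e+00 -1.000e-03 -7.900e-02] hole err mm [-6.4 -2.1] area 493 wh [27 27] lvl 63.0
t 24.4 p [ 0.5996 -0.0017  0.1968] rot [-1.571e+00 -1.000e-03 -7.900e-02] hole err mm [-6.2 -2.1] area 475 wh [26 27] lvl 63.0
t 24.4 p [ 0.5997 -0.0017  0.1968] hole err mm [-0.6  2.7] lip 85.5 (56.6, 44.2)
```

View pics/w18c.png

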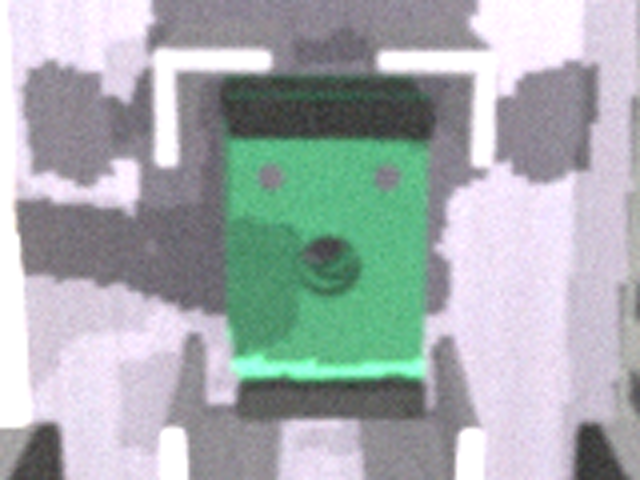

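```bash
cat >> h.py <<'E'
def check3(name,layer,near=None,zt=None,new=True):
    """hole rim by Hough on an upscaled patch"""
    o=get_obs(); C=cam("wrist",o)
    im=optics.read_camera("wrist") if new else cv2.imread(f"pics/{name}.png")
    if new: cv2.imwrite(f"pics/{name}.png",im)
    zt=zt or .028+.008*layer; near=SOCK if near is None else np.array(near)
    q=proj(C,[*near,zt])[0]; x,y=q.round().astype(int); r=20; s=8
    g=cv2.resize(im[y-r:y+r+1,x-r:x+r+1,1],None,fx=s,fy=s,interpolation=cv2.INTER_CUBIC); g=cv2.GaussianBlur(g,(0,0),4)
    depth=(C[1]@np.array([*near,zt])+C[2])[2]; rp=C[0][0,0]*.007/depth*s
    cc=cv2.HoughCircles(g,cv2.HOUGH_GRADIENT,1.5,20,param1=40,param2=8,minRadius=int(rp*.88),maxRadius=int(rp*1.1))
    print("t",round(o["time"],1),"p",np.round(o["ee_pos"],4),"rot",np.round(o["eef_rot"],3),"expect px",np.round(q,1))
    for c in cc[0][:3]:
        px=((c[0]+.5)/s-.5+x-r,(c[1]+.5)/s-.5+y-r); print("  err mm",np.round((onplane(C,px,zt)[:2]-near)*1000,1),"px",np.round(px,1),"r/exp",round(c[2]/rp,2))
E
python3 -c "
from h import *
check3('w18',3,new=False)
q=proj(cam('wrist'),[[*SOCK,.036],[*SOCK,.052]]);print(q,(q[1]-q[0].astype(int))*4+[320,240])"
```

```text
t 24.4 p [ 0.5997 -0.0017  0.1968] rot [-1.571e+00 -1.000e-03 -7.900e-02] expect px [277.7 217.2]Traceback (most recent call last):
  File "<string>", line 3, in <module>
    check3('w18',3,new=False)
    ~~~~~~^^^^^^^^^^^^^^^^^^^
  File "h.py", line 110, in check3
    for c in cc[0][:3]:
             ~~^^^
TypeError: 'NoneType' object is not subscriptable
```

```bash
sed -i 's/param1=40,param2=8/param1=12,param2=6/; s/GaussianBlur(g,(0,0),4)/GaussianBlur(cv2.normalize(g,None,0,255,cv2.NORM_MINMAX),(0,0),5)/; s/dxy=(.0012,0)/dxy=(.0004,0)/' h.py
python3 -c "
from h import *
check3('w18',3,new=False)"
```

```text
t 24.4 p [ 0.5997 -0.0017  0.1968] rot [-1.571e+00 -1.000e-03 -7.900e-02] expect px [277.7 217.2]
  err mm [ 0.9 -1.1] px [278.8 218.2] r/exp 1.0
  err mm [1.5 1.5] px [279.2 215.4] r/exp 1.06
  err mm [ -0.7 -11.2] px [277.9 228.9] r/exp 1.03
```

>>> move_arm([
  [-0.364, 0.836, 0, 0, 0, 0.074, 0.68],
  [-0.364, 0.836, 0, 0, 0, 0.074, 0.68],
  [-0.364, 0.836, 0, 0, 0, 0.074, 0.68],
  [-0.364, 0.836, 0, 0, 0, 0.074, 0.68],
  [-0.364, 0.836, 0, 0, 0, 0.074, 0.68],
  [-0.364, 0.836, 0, 0, 0, 0.074, 0.68],
  [-0.364, 0.836, -0.1, 0, 0, 0.074, 0.68],
  [-0.364, 0.836, -0.19, 0, 0, 0.074, 0.68],
  [-0.364, 0.836, -0.19, 0, 0, 0.074, 0.68],
  [-0.364, 0.836, -0.19, 0, 0, 0.074, 0.68],
  [-0.364, 0.836, -0.19, 0, 0, 0.074, 0.68],
  [-0.364, 0.836, -0.19, 0, 0, 0.074, 0.68],
])

```text
time: 25.4
ee_pos: [0.414, 0.4184, 0.0981]
eef_rot: [-1.571, 0.004, 0.389]
wrist_force: [0.9, -0.4, -0.2]
width: 0.683
```

>>> move_arm([
  [0, 0, 0, 0, 0, 0, 0.68],
  [0, 0, 0, 0, 0, 0, 0.68],
  [0, 0, 0, 0, 0, 0, 0.68],
])

```text
time: 25.65
ee_pos: [0.4138, 0.4176, 0.0974]
eef_rot: [-1.572, 0.006, 0.389]
wrist_force: [-0.2, -0.4, 0.7]
width: 0.68
```

```bash
python3 -c "
from h import *
find('w19',(.4156,.4211),'R')"
```

```text
seen [0.4157 0.4212] -67.8 (42.1, 56.5)
hole [0.4157 0.4212] ctr [0.4157 0.4207] time 25.7
target [0.4176 0.4166 0.0015] yaw 22.2 | shift [ 0.006  -0.0018 -0.1932] turn [ 0.0004 -0.0007 -0.0002] curyaw 22.2
```

>>> move_arm([
  [0.006, -0.0018, -0.1, 0.0004, -0.0007, 0, 0.68],
  [0.006, -0.0018, -0.17, 0.0004, -0.0007, 0, 0.68],
  [0.006, -0.0018, -0.193, 0.0004, -0.0007, 0, 0.68],
  [0.006, -0.0018, -0.193, 0.0004, -0.0007, 0, 0.68],
  [0.006, -0.0018, -0.193, 0.0004, -0.0007, 0, 0.68],
  [0.006, -0.0018, -0.193, 0.0004, -0.0007, 0, 0.4],
  [0.006, -0.0018, -0.193, 0.0004, -0.0007, 0, 0.3],
  [0.006, -0.0018, -0.193, 0.0004, -0.0007, 0, 0.3],
  [0.006, -0.0018, -0.193, 0.0004, -0.0007, 0, 0.3],
  [0.006, -0.0018, -0.193, 0.0004, -0.0007, 0, 0.3],
])

```text
time: 26.53
ee_pos: [0.4193, 0.4174, 0.0042]
eef_rot: [-1.57, -0.005, 0.389]
wrist_force: [0.7, -0.9, 6.7]
width: 0.482
```

>>> move_arm([
  [0, 0, 0.1, 0, 0, 0, 0.3],
  [0, 0, 0.2, 0, 0, 0, 0.3],
  [0, 0, 0.28, 0, 0, 0, 0.3],
  [0, 0, 0.28, 0, 0, 0, 0.3],
  [0, 0, 0.28, 0, 0, 0, 0.3],
  [0, 0, 0.28, 0, 0, 0, 0.3],
])

```text
time: 27.03
ee_pos: [0.4198, 0.4179, 0.1463]
eef_rot: [-1.569, -0.009, 0.389]
wrist_force: [-0.7, 0.2, -1.5]
width: 0.487
```

>>> move_arm([
  [0.364, -0.872, 0, 0, 0, -0.074, 0.3],
  [0.364, -0.872, 0, 0, 0, -0.074, 0.3],
  [0.364, -0.872, 0, 0, 0, -0.074, 0.3],
  [0.364, -0.872, 0, 0, 0, -0.074, 0.3],
  [0.364, -0.872, 0, 0, 0, -0.074, 0.3],
  [0.364, -0.872, 0, 0, 0, -0.074, 0.3],
  [0.364, -0.872, 0, 0, 0, -0.074, 0.3],
  [0.364, -0.872, 0, 0, 0, -0.074, 0.3],
  [0.364, -0.872, 0, 0, 0, -0.074, 0.3],
  [0.364, -0.872, 0, 0, 0, -0.074, 0.3],
  [0.364, -0.872, 0, 0, 0, -0.074, 0.3],
  [0.364, -0.872, 0, 0, 0, -0.074, 0.3],
])

```text
time: 28.03
ee_pos: [0.6036, -0.0237, 0.1446]
eef_rot: [-1.571, -0.01, -0.08]
wrist_force: [0.2, 0.7, -1.8]
width: 0.489
```

```bash
python3 -c "
from h import *
mv(np.array([.599,-.0205,.11]),-4.5)"
```

```text
target [ 0.599  -0.0205  0.11  ] yaw -4.5 | shift [-0.0092  0.0063 -0.0691] turn [0.0002 0.0016 0.0003] curyaw -4.6
```

>>> move_arm([
  [-0.0092, 0.0063, -0.069, 0.0002, 0.0016, 0.0003, 0.3],
  [-0.0092, 0.0063, -0.069, 0.0002, 0.0016, 0.0003, 0.3],
  [-0.0092, 0.0063, -0.069, 0.0002, 0.0016, 0.0003, 0.3],
  [-0.0092, 0.0063, -0.069, 0.0002, 0.0016, 0.0003, 0.3],
  [-0.0092, 0.0063, -0.069, 0.0002, 0.0016, 0.0003, 0.3],
])

```text
time: 28.45
ee_pos: [0.599, -0.0193, 0.1109]
eef_rot: [-1.571, -0.0, -0.077]
wrist_force: [-0.8, 1.6, -0.2]
width: 0.484
```

```bash
python3 -c "
from h import *
a=held('w20',.004); place(a[0],a[1],'R',.07,dxy=(0,0)); place(.0062,0,'R',.07)
p=get_obs()['ee_pos']; check3('w20',0,near=p[:2]+np.array([.0,.006]),zt=p[2]+.004)"
```

```text
t 28.4 p [ 0.599  -0.0193  0.1109] along -0.0183 across -0.0116 ctr along 0.0103 rel -90.2 (71.9, 43.3) w 0.484
target [0.5886 0.0031 0.07  ] yaw -4.5 | shift [-0.0215  0.0451 -0.0825] turn [ 0.      0.0002 -0.0003] curyaw -4.4
target [ 0.5986 -0.0222  0.07  ] yaw -4.5 | shift [-0.0015 -0.0055 -0.0825] turn [ 0.      0.0002 -0.0003] curyaw -4.4
t 28.5 p [ 0.5994 -0.0194  0.1113] rot [-1.571e+00 -1.000e-03 -7.700e-02] expect px [278.6 264.6]
  err mm [-1.2  0.7] px [275.9 263.4] r/exp 1.04
  err mm [-1.2 -0.7] px [276.1 266.2] r/exp 1.03
  err mm [0.4 0.3] px [279.5 264. ] r/exp 0.91
```

>>> move_arm([
  [0, -0.0052, -0.05, 0, 0, 0, 0.3],
  [0, -0.0052, -0.09, 0, 0, 0, 0.3],
  [0, -0.0052, -0.105, 0, 0, 0, 0.3],
  [0, -0.0052, -0.109, 0, 0, 0, 0.3],
  [0, -0.0052, -0.111, 0, 0, 0, 0.3],
  [0, -0.0052, -0.111, 0, 0, 0, 0.3],
  [0, -0.0052, -0.111, 0, 0, 0, 0.3],
])

```text
time: 29.13
ee_pos: [0.6006, -0.0223, 0.0571]
eef_rot: [-1.571, -0.005, -0.077]
wrist_force: [-0.2, -0.4, 0.4]
width: 0.485
```

>>> move_arm([
  [0, 0, 0, 0, 0, 0, 0.5],
  [0, 0, 0, 0, 0, 0, 0.6],
  [0, 0, 0, 0, 0, 0, 0.68],
  [0, 0, 0, 0, 0, 0, 0.68],
  [0, 0, 0.05, 0, 0, 0, 0.68],
  [0, 0.005, 0.1, 0, 0, 0, 0.68],
  [0, 0.04, 0.2, 0, 0, 0, 0.68],
  [0, 0.04, 0.3, 0, 0, 0, 0.68],
  [0, 0.04, 0.3, 0, 0, 0, 0.68],
  [0, 0.04, 0.3, 0, 0, 0, 0.68],
  [0, 0.04, 0.3, 0, 0, 0, 0.68],
  [0, 0.04, 0.3, 0, 0, 0, 0.68],
])

```text
time: 30.13
ee_pos: [0.5996, -0.0022, 0.2062]
eef_rot: [-1.571, -0.002, -0.077]
wrist_force: [0.4, 0.0, -0.2]
width: 0.677
```

```bash
python3 -c "
from h import *
check3('w21',4); check('w22',4)"
```

```text
t 30.1 p [ 0.5996 -0.0022  0.2062] rot [-1.571 -0.002 -0.077] expect px [277.7 216.2]
  err mm [ 2.  -1.8] px [280. 218.] r/exp 0.99
  err mm [0.4 4.3] px [277.7 211.6] r/exp 1.05
  err mm [ -0.6 -10.2] px [277.9 227. ] r/exp 0.97
t 30.2 p [ 0.5992 -0.0022  0.2052] hole err mm [ 13.  -23.7] lip -94.4 (64.3, 45.1)
```

View pics/w22c.png

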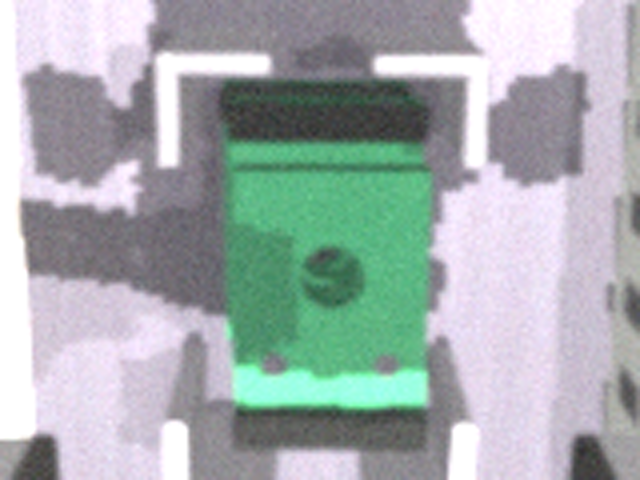

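>>> move_arm([
  [0.001, -0.04, -0.1, 0, 0, 0, 0.68],
  [0.001, -0.04, -0.2, 0, 0, 0, 0.68],
  [0.001, -0.04, -0.26, 0, 0, 0, 0.68],
  [0.001, -0.04, -0.296, 0, 0, 0, 0.68],
  [0.001, -0.04, -0.296, 0, 0, 0, 0.68],
  [0.001, -0.04, -0.296, 0, 0, 0, 0.68],
  [0.001, -0.04, -0.296, 0, 0, 0, 0.4],
  [0.001, -0.04, -0.296, 0, 0, 0, 0.3],
  [0.001, -0.04, -0.296, 0, 0, 0, 0.3],
  [0.001, -0.04, -0.296, 0, 0, 0, 0.3],
])

```text
time: 31.07
ee_pos: [0.6001, -0.0222, 0.06]
eef_rot: [-1.572, -0.002, -0.076]
wrist_force: [-3.0, 0.2, 7.0]
width: 0.299
```

>>> move_arm([
  [0, 0, 0.002, 0, 0, 0, 0.3],
  [-0.0036, 0.0034, 0.002, 0, 0, 0, 0.3],
  [-0.0036, 0.0034, 0.002, 0, 0, 0, 0.3],
  [-0.0036, 0.0034, 0, 0, 0, 0, 0.3],
  [-0.0036, 0.0034, 0, 0, 0, 0, 0.5],
  [-0.0036, 0.0034, 0, 0, 0, 0, 0.68],
  [-0.0036, 0.0034, 0, 0, 0, 0, 0.68],
  [-0.0036, 0.0034, 0.1, 0, 0, 0, 0.68],
  [-0.0036, 0.04, 0.2, 0, 0, 0, 0.68],
  [-0.0036, 0.04, 0.28, 0, 0, 0, 0.68],
  [-0.0036, 0.04, 0.28, 0, 0, 0, 0.68],
  [-0.0036, 0.04, 0.28, 0, 0, 0, 0.68],
])

```text
time: 32.07
ee_pos: [0.6017, -0.0022, 0.2053]
eef_rot: [-1.573, -0.013, -0.076]
wrist_force: [1.6, -0.3, -0.2]
width: 0.681
```

>>> move_arm([
  [0, 0, 0, 0, 0, 0, 0.68],
  [0, 0, 0, 0, 0, 0, 0.68],
  [0, 0, 0, 0, 0, 0, 0.68],
])

```text
time: 32.32
ee_pos: [0.6008, -0.0022, 0.204]
eef_rot: [-1.572, -0.011, -0.076]
wrist_force: [0.2, -0.1, -0.3]
width: 0.681
```

```bash
python3 -c "
from h import *
check3('w23',4); check3('w24',4)"
```

```text
t 32.3 p [ 0.6008 -0.0022  0.204 ] rot [-1.572 -0.011 -0.076] expect px [274.9 216.8]
  err mm [ 0.6 -1.1] px [275.7 217.8] r/exp 1.03
  err mm [0.6 4.2] px [275.3 212.2] r/exp 1.08
  err mm [-0.6 -5.4] px [274.7 222.5] r/exp 1.08
t 32.4 p [ 0.6007 -0.0023  0.2037] rot [-1.572 -0.01  -0.076] expect px [275.2 216.8]
  err mm [ 0.7 -0.7] px [276.  217.5] r/exp 1.08
  err mm [-13.5 -10. ] px [261.2 228.5] r/exp 1.08
  err mm [0.3 2.9] px [275.3 213.7] r/exp 0.89
```

```bash
python3 -c "
from h import *
o=get_obs(); im,C=shot('wrist','w25'); show(im,C,z0=.052,amin=800); print(o['ee_pos'])
im=cv2.imread('pics/w22.png'); C2=cam('wrist',dict(ee_pos=[.5992,-.0022,.2052],eef_rot=[-1.571,-.002,-.077])); show(im,C2,z0=.052,amin=800)
mv(np.array([.43,-.355,.2]),-4.5)
for n in ('scene','side'):
  im,C=shot(n,n+'1'); show(im,C,amin=40)"
```

```text
hole [ 0.5846 -0.0392] hole_from_ctr [ 0.5993 -0.0151] lip deg -94.5 (63.9, 44.7) dark 39
[ 0.60068507 -0.00224468  0.20362941]
hole [ 0.6119 -0.0411] hole_from_ctr [ 0.5999 -0.015 ] lip deg -94.4 (65.1, 45.7) dark 38
target [ 0.43  -0.355  0.2  ] yaw -4.5 | shift [-0.3416 -0.7055 -0.0075] turn [ 0.0004  0.0016 -0.0004] curyaw -4.4
hole None hole_from_ctr [ 0.6225 -0.0726] lip deg -91.2 (85.4, 66.0) dark 34
hole None hole_from_ctr [ 0.5427 -0.2143] lip deg -104.7 (66.0, 46.0) dark 41
hole None hole_from_ctr [ 0.4302 -0.3505] lip deg 86.7 (68.1, 42.5) dark 36
hole [ 0.5667 -0.5733] hole_from_ctr [ 0.6312 -0.6145] lip deg -153.6 (175.9, 381.4) dark 59
hole [ 0.6197 -0.1186] hole_from_ctr [ 0.6067 -0.0902] lip deg -93.3 (72.8, 45.5) dark 46
hole None hole_from_ctr [ 0.5401 -0.2268] lip deg 75.6 (62.3, 37.6) dark 123
hole None hole_from_ctr [ 0.4292 -0.3629] lip deg 94.7 (36.3, 32.8) dark 50
hole None hole_from_ctr [ 0.5336 -0.5417] lip deg 2.5 (59.3, 140.0) dark 85
hole None hole_from_ctr [ 0.5846 -0.6126] lip deg -1.6 (106.4, 31.0) dark 21
```

>>> move_arm([
  [-0.342, -0.706, 0, 0.0004, 0.0016, 0, 0.68],
  [-0.342, -0.706, 0, 0.0004, 0.0016, 0, 0.68],
  [-0.342, -0.706, 0, 0.0004, 0.0016, 0, 0.68],
  [-0.342, -0.706, 0, 0.0004, 0.0016, 0, 0.68],
  [-0.342, -0.706, 0, 0.0004, 0.0016, 0, 0.68],
  [-0.342, -0.706, 0, 0.0004, 0.0016, 0, 0.68],
  [-0.342, -0.706, 0, 0.0004, 0.0016, 0, 0.68],
  [-0.342, -0.706, 0, 0.0004, 0.0016, 0, 0.68],
  [-0.342, -0.706, 0, 0.0004, 0.0016, 0, 0.68],
  [-0.342, -0.706, -0.19, 0.0004, 0.0016, 0, 0.68],
  [-0.342, -0.706, -0.19, 0.0004, 0.0016, 0, 0.68],
  [-0.342, -0.706, -0.19, 0.0004, 0.0016, 0, 0.68],
])

```text
time: 33.57
ee_pos: [0.427, -0.3548, 0.1044]
eef_rot: [-1.565, 0.005, -0.079]
wrist_force: [-0.4, 0.4, 0.6]
width: 0.68
```

>>> move_arm([
  [0, 0, 0, 0, 0, 0, 0.68],
  [0, 0, 0, 0, 0, 0, 0.68],
  [0, 0, 0, 0, 0, 0, 0.68],
  [0, 0, 0, 0, 0, 0, 0.68],
])

```text
time: 33.9
ee_pos: [0.428, -0.3554, 0.1058]
eef_rot: [-1.567, 0.003, -0.078]
wrist_force: [-0.1, -0.7, 0.1]
width: 0.677
```

```bash
python3 -c "
from h import *
print(get_obs()['ee_pos']);find('w26',(.43,-.357),'L')"
```

```text
[ 0.42802985 -0.35539383  0.10576307]
  seen [ 0.4286 -0.3591] 86.9 (53.7, 41.9)
  seen [ 0.5517 -0.2385] -13.8 (28.8, 44.6)
hole [ 0.4286 -0.3591] ctr [ 0.4284 -0.359 ] time 34.0
target [ 0.4289 -0.3541  0.0015] yaw -3.1 | shift [ 0.0015  0.0024 -0.2089] turn [-0.0006 -0.0003  0.0039] curyaw -4.5
```

>>> move_arm([
  [0.0015, 0.0024, -0.1, -0.0006, -0.0003, 0.0039, 0.68],
  [0.0015, 0.0024, -0.18, -0.0006, -0.0003, 0.0039, 0.68],
  [0.0015, 0.0024, -0.209, -0.0006, -0.0003, 0.0039, 0.68],
  [0.0015, 0.0024, -0.209, -0.0006, -0.0003, 0.0039, 0.68],
  [0.0015, 0.0024, -0.209, -0.0006, -0.0003, 0.0039, 0.68],
  [0.0015, 0.0024, -0.209, -0.0006, -0.0003, 0.0039, 0.4],
  [0.0015, 0.0024, -0.209, -0.0006, -0.0003, 0.0039, 0.3],
  [0.0015, 0.0024, -0.209, -0.0006, -0.0003, 0.0039, 0.3],
  [0.0015, 0.0024, -0.209, -0.0006, -0.0003, 0.0039, 0.3],
  [0.0015, 0.0024, -0.209, -0.0006, -0.0003, 0.0039, 0.3],
])

```text
time: 34.78
ee_pos: [0.4302, -0.3554, 0.0039]
eef_rot: [-1.575, -0.003, -0.054]
wrist_force: [0.2, 1.2, 7.4]
width: 0.486
```

>>> move_arm([
  [0, 0, 0.1, 0, 0, 0, 0.3],
  [0, 0, 0.2, 0, 0, 0, 0.3],
  [0, 0, 0.28, 0, 0, 0, 0.3],
  [0, 0, 0.28, 0, 0, 0, 0.3],
  [0, 0, 0.28, 0, 0, 0, 0.3],
  [0, 0, 0.28, 0, 0, 0, 0.3],
])

```text
time: 35.28
ee_pos: [0.4307, -0.3561, 0.1459]
eef_rot: [-1.578, -0.006, -0.054]
wrist_force: [0.8, 0.2, -1.3]
width: 0.483
```

>>> move_arm([
  [0.34, 0.687, 0, 0, 0, -0.004, 0.3],
  [0.34, 0.687, 0, 0, 0, -0.004, 0.3],
  [0.34, 0.687, 0, 0, 0, -0.004, 0.3],
  [0.34, 0.687, 0, 0, 0, -0.004, 0.3],
  [0.34, 0.687, 0, 0, 0, -0.004, 0.3],
  [0.34, 0.687, 0, 0, 0, -0.004, 0.3],
  [0.34, 0.687, 0, 0, 0, -0.004, 0.3],
  [0.34, 0.687, 0, 0, 0, -0.004, 0.3],
  [0.34, 0.687, 0, 0, 0, -0.004, 0.3],
  [0.34, 0.687, 0, 0, 0, -0.004, 0.3],
  [0.34, 0.687, 0, 0, 0, -0.004, 0.3],
  [0.34, 0.687, 0, 0, 0, -0.004, 0.3],
])

```text
time: 36.28
ee_pos: [0.5993, -0.0122, 0.1442]
eef_rot: [-1.578, -0.002, -0.077]
wrist_force: [-0.1, -0.3, -0.8]
width: 0.486
```

```bash
python3 -c "
from h import *
mv(np.array([.5985,-.0105,.11]),-4.5)"
```

```text
target [ 0.5985 -0.0105  0.11  ] yaw -4.5 | shift [-0.0015  0.0034 -0.0684] turn [ 0.0012  0.0003 -0.0002] curyaw -4.4
```

>>> move_arm([
  [-0.0015, 0.0034, -0.068, 0.0012, 0.0003, 0, 0.3],
  [-0.0015, 0.0034, -0.068, 0.0012, 0.0003, 0, 0.3],
  [-0.0015, 0.0034, -0.068, 0.0012, 0.0003, 0, 0.3],
  [-0.0015, 0.0034, -0.068, 0.0012, 0.0003, 0, 0.3],
  [-0.0015, 0.0034, -0.068, 0.0012, 0.0003, 0, 0.3],
  [-0.0015, 0.0034, -0.068, 0.0012, 0.0003, 0, 0.3],
])

```text
time: 36.78
ee_pos: [0.5993, -0.0114, 0.1116]
eef_rot: [-1.571, -0.002, -0.078]
wrist_force: [0.6, 0.6, 0.5]
width: 0.492
```

```bash
python3 -c "
from h import *
a=held('w27',.004)
p=get_obs()['ee_pos']; check3('w27',0,near=p[:2]+np.array([.0,-.005]),zt=p[2]+.004)
o=get_obs();C=cam('wrist',o)
for c in ('w16','w20','w27'):
  g=cv2.cvtColor(cv2.imread(f'pics/{c}.png'),cv2.COLOR_BGR2GRAY)[255:312,252:302]; print(c)
  if c=='w27': 
    for r in g[::2]: print(' '.join(f'{v:2d}' for v in r[::2]))
print(proj(C,[*p[:2],p[2]+.004]))
"
```

```text
t 36.8 p [ 0.5993 -0.0114  0.1116] along -0.0161 across 0.0118 ctr along 0.0039 rel 89.9 (53.2, 43.7) w 0.492
t 36.8 p [ 0.5992 -0.0112  0.1115] rot [-1.571 -0.002 -0.078] expect px [280.4 286.5]
  err mm [-2.1  2.9] px [275.4 281.1] r/exp 0.97
  err mm [-2.   1.1] px [275.8 284.7] r/exp 1.03
  err mm [-1.4 -0.7] px [277.5 288. ] r/exp 1.05
w16
w20
w27
53 58 53 51 56 56 54 50 52 53 53 50 54 50 49 53 54 49 52 53 52 55 63 63 63
52 51 52 52 51 52 55 50 52 54 55 51 51 54 53 51 49 51 49 52 50 53 51 50 61
53 54 51 49 49 51 52 53 51 50 51 49 49 52 48 53 50 50 54 47 54 51 53 49 58
52 53 56 51 52 55 52 46 53 51 51 53 50 50 52 49 49 51 52 48 52 52 53 49 50
50 51 53 55 53 53 56 54 49 51 56 52 50 55 50 52 53 52 50 49 50 52 55 50 49
54 53 54 54 51 52 49 51 51 52 51 49 49 53 50 54 51 49 53 52 53 49 51 52 48
51 51 53 52 54 51 51 52 51 50 50 53 55 50 54 53 49 54 52 53 55 53 50 49 49
53 53 52 52 54 53 53 51 49 46 45 52 47 53 50 48 51 52 48 51 54 50 54 50 51
52 51 52 53 51 52 51 45 49 47 50 53 52 51 56 55 48 46 52 53 54 49 52 53 54
51 48 49 54 49 48 45 49 51 49 50 51 50 51 53 52 55 54 49 55 50 55 55 5
[... 759 characters left out ...]
2 50 50 51 48 49 53 47 43 36 34 39 37 38 41 50 51 48 54 54 51 51 52 52
53 52 53 50 50 52 48 50 51 47 49 44 49 47 46 50 50 55 49 50 54 57 53 53 51
52 52 51 49 52 51 53 49 55 51 54 49 51 50 51 52 51 54 51 53 50 48 53 48 50
52 52 53 51 54 50 56 55 54 52 53 53 53 51 52 49 54 50 52 53 50 50 47 49 48
48 53 51 53 49 52 54 52 51 48 50 49 54 56 50 53 52 51 49 53 50 51 52 50 55
51 52 51 54 50 49 49 50 52 52 50 47 49 53 52 49 54 51 52 52 50 51 49 50 53
53 53 52 51 48 53 52 54 52 52 54 49 52 49 48 50 52 53 51 51 54 53 51 57 51
51 50 52 59 49 51 49 54 53 50 55 52 46 52 55 51 55 51 50 51 54 51 54 58 54
48 54 51 52 48 50 48 51 50 57 53 49 48 53 53 53 52 50 48 56 55 54 58 60 65
[[279.82644686 277.2678399 ]]
```

>>> move_arm([
  [0, -0.001, -0.04, 0, 0, 0, 0.3],
  [0, -0.001, -0.075, 0, 0, 0, 0.3],
  [0, -0.001, -0.09, 0, 0, 0, 0.3],
  [0, -0.001, -0.094, 0, 0, 0, 0.3],
  [0, -0.001, -0.096, 0, 0, 0, 0.3],
  [0, -0.001, -0.096, 0, 0, 0, 0.3],
  [0, -0.001, -0.096, 0, 0, 0, 0.3],
  [0, -0.001, -0.096, 0, 0, 0, 0.3],
])

```text
time: 37.55
ee_pos: [0.5999, -0.0115, 0.0641]
eef_rot: [-1.571, -0.004, -0.077]
wrist_force: [-0.6, -0.3, -0.4]
width: 0.488
```

>>> move_arm([
  [0, 0, 0, 0, 0, 0, 0.5],
  [0, 0, 0, 0, 0, 0, 0.6],
  [0, 0, 0, 0, 0, 0, 0.68],
  [0, 0, 0, 0, 0, 0, 0.68],
  [0, 0, 0.05, 0, 0, 0, 0.68],
  [0, 0.005, 0.1, 0, 0, 0, 0.68],
  [0, 0.02, 0.2, 0, 0, 0, 0.68],
  [0, 0.02, 0.28, 0, 0, 0, 0.68],
  [0, 0.02, 0.28, 0, 0, 0, 0.68],
  [0, 0.02, 0.28, 0, 0, 0, 0.68],
  [0, 0.02, 0.28, 0, 0, 0, 0.68],
  [0, 0.02, 0.28, 0, 0, 0, 0.68],
])

```text
time: 38.55
ee_pos: [0.5984, -0.0014, 0.2022]
eef_rot: [-1.571, -0.0, -0.078]
wrist_force: [0.4, -0.0, -0.3]
width: 0.68
```

```bash
python3 -c "
from h import *
check3('w28',5); check3('w29',5); im,C=shot('wrist','w30'); show(im,C,z0=.06,amin=800)"
```

```text
t 38.5 p [ 0.5984 -0.0014  0.2022] rot [-1.571 -0.    -0.078] expect px [279.5 220.8]
  err mm [0.4 1.1] px [279.9 219.6] r/exp 0.95
  err mm [-2.4  1.1] px [276.7 219.8] r/exp 0.95
  err mm [0.5 6.3] px [279.5 213.8] r/exp 1.03
t 38.6 p [ 0.5983 -0.0014  0.2018] rot [-1.571e+00  1.000e-03 -7.800e-02] expect px [279.7 220.9]
  err mm [0.9 1.1] px [280.7 219.6] r/exp 0.92
  err mm [-9.6  4.7] px [268.3 216.6] r/exp 1.08
  err mm [-10.4  -8. ] px [268.7 230.5] r/exp 0.92
hole [0.6136 0.0039] hole_from_ctr [ 0.5984 -0.019 ] lip deg 85.7 (62.0, 43.8) dark 37
```

>>> move_arm([
  [-0.113, -0.435, 0, 0, 0, -0.0306, 0.68],
  [-0.113, -0.435, 0, 0, 0, -0.0306, 0.68],
  [-0.113, -0.435, 0, 0, 0, -0.0306, 0.68],
  [-0.113, -0.435, 0, 0, 0, -0.0306, 0.68],
  [-0.113, -0.435, 0, 0, 0, -0.0306, 0.68],
  [-0.113, -0.435, -0.1, 0, 0, -0.0306, 0.68],
  [-0.113, -0.435, -0.19, 0, 0, -0.0306, 0.68],
  [-0.113, -0.435, -0.19, 0, 0, -0.0306, 0.68],
  [-0.113, -0.435, -0.19, 0, 0, -0.0306, 0.68],
  [-0.113, -0.435, -0.19, 0, 0, -0.0306, 0.68],
  [-0.113, -0.435, -0.19, 0, 0, -0.0306, 0.68],
  [-0.113, -0.435, -0.19, 0, 0, -0.0306, 0.68],
])

```text
time: 39.7
ee_pos: [0.5435, -0.2192, 0.1084]
eef_rot: [-1.572, -0.003, -0.269]
wrist_force: [0.3, 0.1, 0.7]
width: 0.678
```

```bash
python3 -c "
from h import *
print(get_obs()['ee_pos']);find('w31',(.543,-.214),'R')"
```

```text
[ 0.54345465 -0.21918454  0.10836699]
  seen [ 0.5434 -0.2151] -105.5 (56.1, 42.2)
hole [ 0.5434 -0.2151] ctr [ 0.5433 -0.2151] time 39.8
target [ 0.542  -0.22    0.0015] yaw -15.5 | shift [-0.0028 -0.0016 -0.214 ] turn [ 0.0003  0.0004 -0.0001] curyaw -15.4
```

>>> move_arm([
  [-0.0028, -0.0016, -0.1, 0.0003, 0.0004, 0, 0.68],
  [-0.0028, -0.0016, -0.18, 0.0003, 0.0004, 0, 0.68],
  [-0.0028, -0.0016, -0.214, 0.0003, 0.0004, 0, 0.68],
  [-0.0028, -0.0016, -0.214, 0.0003, 0.0004, 0, 0.68],
  [-0.0028, -0.0016, -0.214, 0.0003, 0.0004, 0, 0.68],
  [-0.0028, -0.0016, -0.214, 0.0003, 0.0004, 0, 0.4],
  [-0.0028, -0.0016, -0.214, 0.0003, 0.0004, 0, 0.3],
  [-0.0028, -0.0016, -0.214, 0.0003, 0.0004, 0, 0.3],
  [-0.0028, -0.0016, -0.214, 0.0003, 0.0004, 0, 0.3],
  [-0.0028, -0.0016, -0.214, 0.0003, 0.0004, 0, 0.3],
])

```text
time: 40.58
ee_pos: [0.5438, -0.2209, 0.0041]
eef_rot: [-1.572, -0.005, -0.269]
wrist_force: [1.1, -0.2, 8.0]
width: 0.484
```

>>> move_arm([
  [0, 0, 0.1, 0, 0, 0, 0.3],
  [0, 0, 0.2, 0, 0, 0, 0.3],
  [0, 0, 0.28, 0, 0, 0, 0.3],
  [0, 0, 0.28, 0, 0, 0, 0.3],
  [0, 0, 0.28, 0, 0, 0, 0.3],
  [0, 0, 0.28, 0, 0, 0, 0.3],
])

```text
time: 41.08
ee_pos: [0.5445, -0.2213, 0.1462]
eef_rot: [-1.573, -0.009, -0.269]
wrist_force: [0.1, -0.7, -1.1]
width: 0.485
```

>>> move_arm([
  [0.114, 0.398, 0, 0, 0, 0.0306, 0.3],
  [0.114, 0.398, 0, 0, 0, 0.0306, 0.3],
  [0.114, 0.398, 0, 0, 0, 0.0306, 0.3],
  [0.114, 0.398, 0, 0, 0, 0.0306, 0.3],
  [0.114, 0.398, 0, 0, 0, 0.0306, 0.3],
  [0.114, 0.398, 0, 0, 0, 0.0306, 0.3],
  [0.114, 0.398, 0, 0, 0, 0.0306, 0.3],
  [0.114, 0.398, -0.05, 0, 0, 0.0306, 0.3],
  [0.114, 0.398, -0.05, 0, 0, 0.0306, 0.3],
  [0.114, 0.398, -0.05, 0, 0, 0.0306, 0.3],
  [0.114, 0.398, -0.05, 0, 0, 0.0306, 0.3],
  [0.114, 0.398, -0.05, 0, 0, 0.0306, 0.3],
])

```text
time: 42.08
ee_pos: [0.6017, -0.0235, 0.1216]
eef_rot: [-1.573, -0.01, -0.078]
wrist_force: [-0.0, 1.0, -1.0]
width: 0.487
```

```bash
python3 -c "
from h import *
o=get_obs();p=np.array(o['ee_pos']); held('w32',.004);C=cam('wrist',o)
mv(np.array([.599,-.021,.11]),-4.5)
g=cv2.cvtColor(cv2.imread('pics/w32.png'),cv2.COLOR_BGR2GRAY)[245:312,252:302]
for r in g[::2]: print(' '.join(f'{v:2d}' for v in r[::2]))
for px in ((276,275),(276,280),(276,285)): print(px,onplane(C,px,p[2]+.004)[:2]-p[:2])
"
```

```text
t 42.1 p [ 0.6017 -0.0235  0.1216] along -0.0173 across 0.0147 ctr along 0.0126 rel -90.4 (74.3, 43.5) w 0.487
target [ 0.599 -0.021  0.11 ] yaw -4.5 | shift [-0.0057  0.0046 -0.0238] turn [ 0.0006  0.0016 -0.0001] curyaw -4.5
67 66 68 68 66 67 69 66 65 66 70 67 65 64 66 65 67 66 69 68 65 67 67 65 66
68 65 65 68 64 66 70 64 65 66 68 66 67 67 66 71 69 65 66 68 66 65 65 66 67
66 66 67 68 68 65 63 67 64 59 59 58 55 57 58 62 67 64 69 65 66 66 68 69 68
68 64 67 65 64 62 64 59 51 49 54 53 52 53 53 51 52 61 66 67 67 64 67 64 69
55 54 50 53 51 50 50 51 51 50 50 46 50 56 52 52 53 53 58 66 62 61 66 68 66
55 52 51 52 49 51 46 53 51 55 51 48 51 54 53 52 52 54 53 50 53 53 60 67 68
53 50 51 54 50 45 53 49 55 50 52 53 49 52 54 51 53 53 53 46 53 55 51 56 56
50 50 51 51 50 44 52 53 53 50 50 49 53 55 49 53 50 48 55 50 47 53 52 51 50
50 49 51 56 43 44 54 50 51 49 52 51 53 54 52 52 54 53 53 45 42 51 53 50 51
51 49 54 52 44 32 51 51 52 53 54 50 52 51 52 53 54 53 50 33 43 50 50 50 51
48 54 52 50 41 33 43 53 54 50 50 48 50 51 51 51 54 53 47 37 40 50 53 56 50
48 52 50 50 49 33 33 38 39 43 43 41 41 43 44 40 
[... 1087 characters left out ...]
4 52 51 50 52 50 53 52 52 53 57 50 51 50 53 52 55 53 52 50 56 49
50 47 55 47 53 56 55 50 51 53 50 52 51 51 53 51 52 53 53 53 50 50 56 53 49
46 49 51 52 52 51 47 51 51 56 54 52 54 51 49 54 55 54 55 52 52 52 55 55 44
40 46 48 52 54 55 51 52 50 49 56 53 53 51 50 56 53 51 52 53 53 54 53 49 43
41 46 51 48 50 52 48 53 55 50 52 49 52 55 50 50 55 51 51 51 56 54 54 46 48
42 47 52 51 50 52 50 52 50 51 52 54 54 56 52 51 54 52 54 55 50 53 54 51 54
43 51 52 52 54 54 55 51 53 52 56 52 53 53 53 52 51 55 51 54 48 52 54 57 59
49 55 53 52 51 50 54 53 54 51 52 55 50 54 52 51 56 51 51 51 50 57 64 67 66
(276, 275) [-0.00159875  0.00097991]
(276, 280) [-0.00179618 -0.00152364]
(276, 285) [-0.0019954  -0.00404986]
```

>>> move_arm([
  [-0.005, 0.0052, -0.03, 0.0006, 0.0016, 0, 0.3],
  [-0.005, 0.0052, -0.07, 0.0006, 0.0016, 0, 0.3],
  [-0.005, 0.0052, -0.07, 0.0006, 0.0016, 0, 0.3],
  [-0.005, 0.0052, -0.07, 0.0006, 0.0016, 0, 0.3],
  [-0.005, 0.0052, -0.07, 0.0006, 0.0016, 0, 0.3],
  [-0.005, 0.0052, -0.07, 0.0006, 0.0016, 0, 0.3],
  [-0.005, 0.0052, -0.07, 0.0006, 0.0016, 0, 0.3],
])

```text
time: 42.72
ee_pos: [0.6, -0.0208, 0.0877]
eef_rot: [-1.571, -0.002, -0.078]
wrist_force: [-0.3, -0.7, 0.1]
width: 0.487
```

```bash
python3 -c "
from h import *
print(get_obs()['ee_pos']); mv(np.array([.5993,-.0209,.0718]),-4.5)"
```

```text
[ 0.60002613 -0.0208091   0.08772554]
target [ 0.5993 -0.0209  0.0718] yaw -4.5 | shift [-0.0015 -0.0002 -0.0319] turn [ 0.      0.0002 -0.0001] curyaw -4.5
```

>>> move_arm([
  [-0.001, 0, -0.015, 0, 0, 0, 0.3],
  [-0.001, 0, -0.025, 0, 0, 0, 0.3],
  [-0.001, 0, -0.03, 0, 0, 0, 0.3],
  [-0.001, 0, -0.032, 0, 0, 0, 0.3],
  [-0.001, 0, -0.033, 0, 0, 0, 0.3],
  [-0.001, 0, -0.033, 0, 0, 0, 0.3],
])

```text
time: 43.22
ee_pos: [0.5992, -0.0207, 0.0721]
eef_rot: [-1.571, -0.001, -0.078]
wrist_force: [-2.2, 0.4, 6.3]
width: 0.491
```

>>> move_arm([
  [0, 0, 0, 0, 0, 0, 0.5],
  [0, 0, 0, 0, 0, 0, 0.6],
  [0, 0, 0, 0, 0, 0, 0.68],
  [0, 0, 0, 0, 0, 0, 0.68],
  [0, 0, 0.05, 0, 0, 0, 0.68],
  [0, 0.005, 0.1, 0, 0, 0, 0.68],
  [0, 0.04, 0.2, 0, 0, 0, 0.68],
  [0, 0.04, 0.26, 0, 0, 0, 0.68],
  [0, 0.04, 0.26, 0, 0, 0, 0.68],
  [0, 0.04, 0.26, 0, 0, 0, 0.68],
  [0, 0.04, 0.26, 0, 0, 0, 0.68],
  [0, 0.04, 0.26, 0, 0, 0, 0.68],
])

```text
time: 44.22
ee_pos: [0.5979, -0.0007, 0.2004]
eef_rot: [-1.57, 0.003, -0.078]
wrist_force: [0.2, 0.5, -0.1]
width: 0.681
```

```bash
python3 -c "
from h import *
check3('w33',6); check3('w34',6); im,C=shot('wrist','w35'); show(im,C,z0=.068,amin=800)
q=proj(C,[*SOCK,.076])[0]; x,y=q.astype(int); print(q)
cv2.imwrite('pics/w35c.png',cv2.resize(cv2.convertScaleAbs(im[y-60:y+60,x-80:x+80],alpha=2.5,beta=10),(800,600),interpolation=cv2.INTER_CUBIC))"
```

```text
t 44.2 p [ 0.5979 -0.0007  0.2004] rot [-1.57   0.003 -0.078] expect px [280.8 224.9]
  err mm [-1.   1.6] px [279.4 223.2] r/exp 1.05
  err mm [-9.  -8.5] px [271.  235.2] r/exp 1.07
  err mm [-8.3 -5.4] px [271.5 231.7] r/exp 1.07
t 44.3 p [ 0.5979 -0.0007  0.2001] rot [-1.57   0.003 -0.078] expect px [280.8 224.9]
  err mm [-0.6  1.4] px [280.  223.4] r/exp 1.0
  err mm [0.6 4.8] px [281.1 219.5] r/exp 1.0
  err mm [ 4.2 -7.3] px [286.3 232.8] r/exp 0.9
hole [ 0.6092 -0.0384] hole_from_ctr [ 0.598  -0.0122] lip deg -94.4 (63.5, 44.3) dark 40
[280.6899532  224.93633734]
```

View pics/w35c.png

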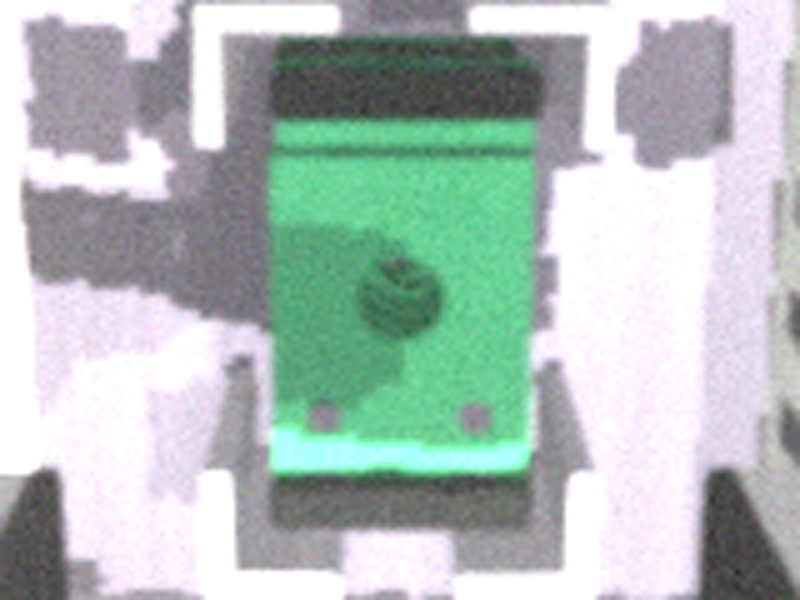

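The top hole is at crop (400,297), expected at (405,307), so about 1.5 mm off. The pile alternates and lies flat. Next is the rod.

>>> move_arm([
  [0, 0, 0.1, 0, 0, 0, 0.68],
  [0.13, 0.45, 0.1, 0, 0, 0, 0.68],
  [0.13, 0.45, 0.1, 0, 0, 0, 0.68],
  [0.13, 0.45, 0.1, 0, 0, 0, 0.68],
  [0.13, 0.45, 0.1, 0, 0, 0, 0.68],
  [0.13, 0.45, 0.1, 0, 0, 0, 0.68],
  [0.13, 0.45, 0.1, 0, 0, 0, 0.68],
  [0.13, 0.45, 0.1, 0, 0, 0, 0.68],
  [0.13, 0.45, 0.1, 0, 0, 0, 0.68],
  [0.13, 0.45, 0.1, 0, 0, 0, 0.68],
  [0.13, 0.45, 0.1, 0, 0, 0, 0.68],
])

```text
time: 45.28
ee_pos: [0.6628, 0.2227, 0.2495]
eef_rot: [-1.571, 0.004, -0.08]
wrist_force: [0.0, 0.2, 0.2]
width: 0.682
```

```bash
cat >> h.py <<'E'
def redknob(name):
    im,C=shot("wrist",name); hsv=cv2.cvtColor(im,cv2.COLOR_BGR2HSV); m=cv2.inRange(hsv,(0,150,60),(6,255,255))|cv2.inRange(hsv,(174,150,60),(180,255,255))
    n,l,s,c=cv2.connectedComponentsWithStats(m)
    return [(s[i].tolist(),np.round(c[i],1)) for i in range(1,n) if s[i][4]>40],C
E
python3 -c "
from h import *
r,C=redknob('w36'); print(r,get_obs()['ee_pos'],get_obs()['eef_rot'])
for s,c in r: print([np.round(onplane(C,c,z),4) for z in (.09,.105,.12)])
for n in ('rod','rod_holder'):
  for d in optics.place_of('wrist',n): print(n,d['pixel'],d['conf'],onplane(C,d['pixel'],.0),onplane(C,d['pixel'],.034))
for c in ('scene','side'):
  im=cv2.imread(f'pics/{c}1.png'); C=cam(c); hsv=cv2.cvtColor(im,cv2.COLOR_BGR2HSV); m=cv2.inRange(hsv,(0,150,60),(6,255,255))|cv2.inRange(hsv,(174,150,60),(180,255,255)); n,l,s,cc=cv2.connectedComponentsWithStats(m)
  for i in range(1,n):
    if s[i][4]>15: print(c,s[i],cc[i],onplane(C,cc[i],.105))
"
```

```text
[([264, 182, 17, 17, 232], array([271.8, 189.8]))] [0.66293141 0.2225675  0.24986788] [-1.57106046  0.00396423 -0.08007119]
[array([0.6572, 0.2311, 0.09  ]), array([0.6577, 0.234 , 0.105 ]), array([0.6582, 0.237 , 0.12  ])]
rod [279.3, 169.7] 0.73 [0.66504186 0.23681967 0.        ] [0.66523279 0.24147306 0.034     ]
rod_holder [278.4, 169.7] 0.73 [0.66397614 0.23690442 0.        ] [0.66425977 0.24155044 0.034     ]
scene [329 127   3   7  16] [329.9375 129.9375] [ 0.62500984 -0.35385847  0.105     ]
scene [143 144  12   9  94] [148.72340426 147.89361702] [1.03489361 0.00240954 0.105     ]
scene [218 187  26  16 204] [231.25490196 193.8872549 ] [0.70293037 0.07279529 0.105     ]
scene [205 232   7  13  68] [207.79411765 237.57352941] [0.65557956 0.24062614 0.105     ]
side [138 174  11   8  72] [143.23611111 177.27777778] [ 1.00656783 -0.00829422  0.105     ]
side [211 195  21  14 137] [221.98540146 201.1459854 ] [0.75121034 0.08570066 0.105     ]
```

>>> move_arm([
  [-0.0094, 0.0268, 0, 0, -0.0006, 0, 0.6],
  [-0.0094, 0.0268, -0.06, 0, -0.0006, 0, 0.6],
  [-0.0094, 0.0268, -0.12, 0, -0.0006, 0, 0.6],
  [-0.0094, 0.0268, -0.2, 0, -0.0006, 0, 0.6],
  [-0.0094, 0.0268, -0.26, 0, -0.0006, 0, 0.6],
  [-0.0094, 0.0268, -0.3, 0, -0.0006, 0, 0.6],
  [-0.0094, 0.0268, -0.32, 0, -0.0006, 0, 0.6],
  [-0.0094, 0.0268, -0.32, 0, -0.0006, 0, 0.6],
  [-0.0094, 0.0268, -0.32, 0, -0.0006, 0, 0.6],
  [-0.0094, 0.0268, -0.32, 0, -0.0006, 0, 0.6],
])

```text
time: 46.27
ee_pos: [0.66, 0.2365, 0.0924]
eef_rot: [-1.569, -0.004, -0.08]
wrist_force: [-0.7, -0.5, 0.7]
width: 0.6
```

```bash
python3 -c "
from h import *
o=get_obs();print(o['ee_pos'],o['wrist_force']);r,C=redknob('w37'); print(r)
for s,c in r: print([np.round(onplane(C,c,z),4) for z in (.09,.105,.12)])
print(proj(C,[[.658,.236,.12],[.658,.236,.09]]))"
```

```text
[0.65996197 0.23653641 0.09241935] [-0.7223396  -0.5165505   0.73217028]
[([262, 258, 30, 18, 278], array([277.5, 266.5])), ([258, 276, 34, 35, 917], array([274.5, 293.4]))]
[array([0.6592, 0.2387, 0.09  ]), array([0.6596, 0.2455, 0.105 ]), array([0.6601, 0.2523, 0.12  ])]
[array([0.6567, 0.2247, 0.09  ]), array([0.6573, 0.233 , 0.105 ]), array([0.658 , 0.2412, 0.12  ])]
[[275.56757259 305.45414796]
 [275.38112797 271.9456153 ]]
```

```bash
python3 -c "
import cv2
im=cv2.imread('pics/w37.png'); cv2.imwrite('pics/w37c.png',cv2.resize(im[190:390,170:390],(660,600),interpolation=cv2.INTER_CUBIC))"
```

```text
(no output)
```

View pics/w37c.png

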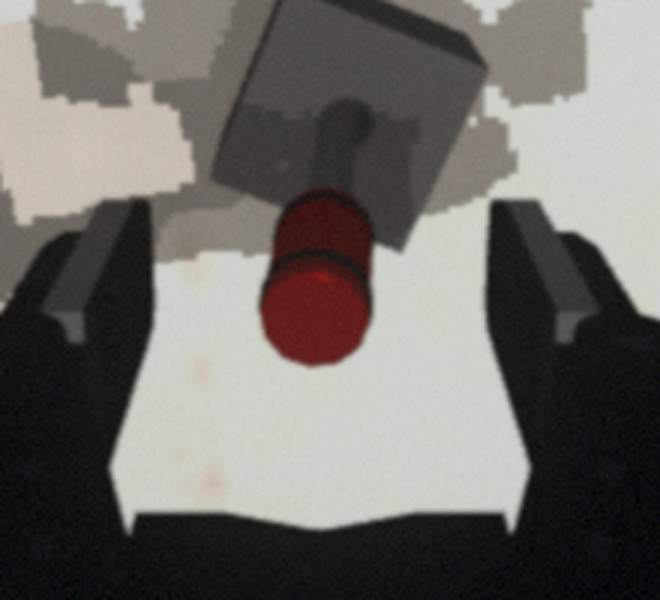

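```bash
python3 -c "
from h import *
C=cam('wrist'); f=lambda u,v,z:np.round(onplane(C,(170+u/3,190+v/3),z),4)
print('hole',f(345,122,.034),'top',f(316,308,.12),f(316,308,.108),'base',f(322,235,.09),f(322,235,.078)); mv(np.array([.659,.238,.085]),-4.5)
S,D=cam('scene'),cam('side'); print(proj(S,[.659,.239,.12]),proj(S,[.659,.239,.09]))
"
```

```text
hole [0.6646 0.2376 0.034 ] top [0.6585 0.2413 0.12  ] [0.658  0.2348 0.108 ] base [0.6592 0.2376 0.09  ] [0.6589 0.2321 0.078 ]
target [0.659 0.238 0.085] yaw -4.5 | shift [-0.0022  0.003  -0.0154] turn [-0.0002  0.0008  0.0003] curyaw -4.6
[[206.44603879 231.67124032]] [[207.5204897  241.61547338]]
```

The crop shows the rod leaning slightly. Its knob top is at (316,308) and the holder's hole at (345,122), so I grip centred over the hole to straighten it across the jaws.

>>> move_arm([
  [0.0078, 0.003, -0.0154, 0, 0.0008, 0, 0.6],
  [0.0078, 0.003, -0.0154, 0, 0.0008, 0, 0.6],
  [0.0078, 0.003, -0.0154, 0, 0.0008, 0, 0.6],
  [0.0078, 0.003, -0.0154, 0, 0.0008, 0, 0.3],
  [0.0078, 0.003, -0.0154, 0, 0.0008, 0, 0.1],
  [0.0078, 0.003, -0.0154, 0, 0.0008, 0, 0.1],
  [0.0078, 0.003, -0.0154, 0, 0.0008, 0, 0.1],
  [0.0078, 0.003, -0.0154, 0, 0.0008, 0, 0.1],
  [0.0078, 0.003, -0.0154, 0, 0.0008, 0, 0.1],
  [0.0078, 0.003, -0.0154, 0, 0.0008, 0, 0.1],
  [0.0078, 0.003, -0.0154, 0, 0.0008, 0, 0.1],
  [0.0078, 0.003, -0.0154, 0, 0.0008, 0, 0.1],
], grip_force=50)

```text
time: 47.32
ee_pos: [0.664, 0.2381, 0.0851]
eef_rot: [-1.569, 0.0, -0.08]
wrist_force: [-0.7, -0.6, 2.2]
width: 0.165
```

>>> move_arm([
  [0, 0, 0.03, 0, 0, 0, 0.1],
  [0, 0, 0.08, 0, 0, 0, 0.1],
  [0, 0, 0.14, 0, 0, 0, 0.1],
  [0, 0, 0.22, 0, 0, 0, 0.1],
  [0, 0, 0.24, 0, 0, 0, 0.1],
  [0, 0, 0.24, 0, 0, 0, 0.1],
  [0, 0, 0.24, 0, 0, 0, 0.1],
  [0, 0, 0.24, 0, 0, 0, 0.1],
])

```text
time: 47.98
ee_pos: [0.6625, 0.2377, 0.2028]
eef_rot: [-1.571, 0.004, -0.08]
wrist_force: [-0.6, -0.8, -0.3]
width: 0.17
```

```bash
python3 -c "
from h import *
o=get_obs(); p=np.array(o['ee_pos']); im,C=shot('wrist','w38'); print(p,o['eef_rot'],o['width'])
x,y=proj(C,[p+[0,0,-.077],p])[0]; print('tip expected',x,y,'tcp px',proj(C,p))
for d in optics.place_of('wrist','rod'): print(d['pixel'],d['conf'],onplane(C,d['pixel'],p[2]-.077)-p)
cv2.imwrite('pics/w38c.png',cv2.resize(im[120:320,190:370],(540,600),interpolation=cv2.INTER_CUBIC))"
```

```text
[0.66248544 0.23774437 0.20280409] [-1.57065097  0.00420172 -0.0802007 ] 0.1704650310944877
tip expected 278.81435906040923 224.259311273715 tcp px [[279.44692726 272.84145405]]
[279.2, 222.8] 0.76 [ 0.00034952  0.00103472 -0.077     ]
```

View pics/w38c.png

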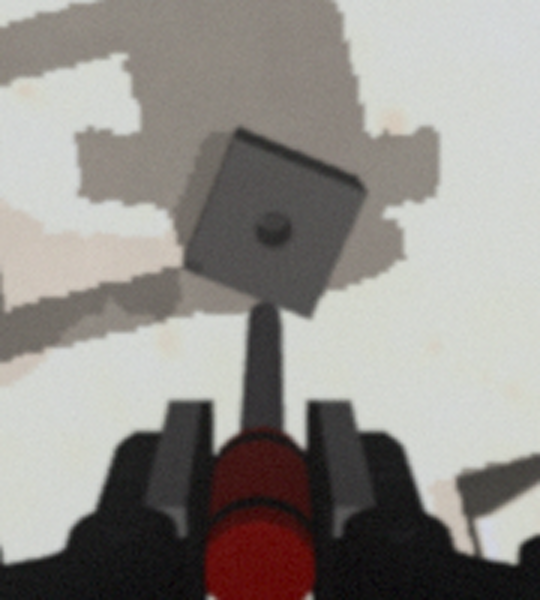

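The tip is at crop (265,305), nearly straight below the gripper. I have now viewed 16 pictures, so from here I rely on numbers only.

>>> move_arm([
  [-0.127, -0.508, 0.02, 0, 0, 0.0003, 0.1],
  [-0.127, -0.508, 0.02, 0, 0, 0.0003, 0.1],
  [-0.127, -0.508, 0.02, 0, 0, 0.0003, 0.1],
  [-0.127, -0.508, 0.02, 0, 0, 0.0003, 0.1],
  [-0.127, -0.508, 0.02, 0, 0, 0.0003, 0.1],
  [-0.127, -0.508, 0.02, 0, 0, 0.0003, 0.1],
  [-0.127, -0.508, 0.02, 0, 0, 0.0003, 0.1],
  [-0.127, -0.508, -0.04, 0, 0, 0.0003, 0.1],
  [-0.127, -0.508, -0.04, 0, 0, 0.0003, 0.1],
  [-0.127, -0.508, -0.04, 0, 0, 0.0003, 0.1],
  [-0.127, -0.508, -0.04, 0, 0, 0.0003, 0.1],
  [-0.127, -0.508, -0.04, 0, 0, 0.0003, 0.1],
])

```text
time: 49.08
ee_pos: [0.5996, -0.0154, 0.1828]
eef_rot: [-1.571, 0.004, -0.077]
wrist_force: [-0.4, 0.5, 0.3]
width: 0.168
```

>>> move_arm([
  [0, 0, 0, 0, 0, 0, 0.1],
  [0, 0, 0, 0, 0, 0, 0.1],
  [0, 0, 0, 0, 0, 0, 0.1],
])

```text
time: 49.33
ee_pos: [0.6001, -0.0148, 0.1835]
eef_rot: [-1.571, 0.003, -0.076]
wrist_force: [-0.4, -0.4, -0.8]
width: 0.171
```

```bash
python3 -c "
from h import *
o=get_obs(); p=np.array(o['ee_pos']); im,C=shot('wrist','w39'); print(p,o['eef_rot'],o['width'])
for d in optics.place_of('wrist','rod'): print('tip',d['pixel'],d['conf'],onplane(C,d['pixel'],p[2]-.077)-p, onplane(C,d['pixel'],p[2]-.077)[:2]-SOCK)
for d in optics.place_of('wrist','bracket_a_hole'): print('hole',d['pixel'],d['conf'],onplane(C,d['pixel'],.076)[:2]-SOCK)
q=proj(C,[[*SOCK,.076],[*p[:2],p[2]-.077]]); print(q); x,y=q[0].astype(int)
g=cv2.cvtColor(im,cv2.COLOR_BGR2GRAY)
print(x,y)
for r in range(y-20,y+28): print(r,' '.join(f'{v:2d}' for v in g[r,x-14:x+16]))
"
```

```text
[ 0.60007466 -0.01482543  0.18352393] [-1.57107808  0.00272874 -0.07575752] 0.17074055756053041
tip [279.2, 222.0] 0.79 [ 0.00049679  0.00157842 -0.077     ] [0.00187145 0.002753  ]
tip [280.1, 209.1] 0.4 [ 0.0017912   0.01074555 -0.077     ] [0.00316586 0.01192012]
hole [278.4, 207.8] 0.9 [0.00161719 0.0051204 ]
[[276.82901091 214.25347542]
 [278.65363879 224.22135309]]
276 214
194 70 72 71 72 72 70 70 69 68 65 66 67 71 68 70 66 70 65 70 66 68 66 68 68 69 73 69 67 68 68
195 72 71 69 71 71 69 67 68 66 69 68 69 71 69 68 71 67 67 70 70 70 70 69 68 68 70 69 65 69 64
196 75 71 67 65 73 71 68 68 69 70 67 64 63 69 68 70 66 70 71 68 67 68 68 66 69 64 70 68 73 70
197 73 72 72 69 68 69 69 70 70 64 70 68 67 66 73 64 70 70 68 65 66 69 71 65 67 68 70 67 68 68
198 68 69 68 68 70 69 66 69 66 65 65 68 72 67 67 69 69 71 68 68 66 68 69 70 69 68 66 68 71 70
199 69 69 67 70 69 66 68 69 68 64 71 67 71 67 69 72 68 69 71 70 64 69 69 64 73 66 69 71 71 72
200 67 69 71 66 73 70 70 69 72 69 70 70 68 70 71 70 70 69 72 68 69 73 66 66 68 67 69 68 70 67
201 70 70 71 71 68 69 69 71 68 68 67 66 72 69 68 70 70 70 69
[... 3093 characters left out ...]
 56 58 56 57 55 59 58 61 66 65 64 68 65 67
235 47 52 52 50 47 50 55 51 53 51 54 57 56 58 60 56 61 55 53 54 56 59 62 66 66 64 65 66 61 62
236 43 49 54 50 55 52 53 53 54 49 55 55 60 60 56 61 58 56 60 55 57 54 60 65 67 67 64 61 55 57
237 46 47 51 51 52 50 52 54 53 54 55 57 59 53 60 61 59 57 58 57 60 54 62 67 63 65 63 58 57 57
238 43 47 50 54 54 52 51 49 51 51 55 57 59 60 54 60 59 56 56 59 58 57 63 62 66 69 64 57 57 57
239 46 46 54 51 52 51 49 54 55 51 52 59 60 61 60 59 56 62 56 55 55 53 61 66 64 67 65 62 58 55
240 49 50 54 55 53 53 53 47 49 54 56 56 60 60 61 60 62 61 57 57 54 55 59 64 65 68 65 64 56 53
241 48 50 55 54 52 54 53 52 50 55 55 57 60 61 59 59 59 54 57 57 55 57 61 64 66 68 63 68 62 56
```

>>> move_arm([
  [-0.0026, -0.0048, 0, 0, 0, 0, 0.1],
  [-0.0026, -0.0048, 0, 0, 0, 0, 0.1],
  [-0.0026, -0.0048, -0.02, 0, 0, 0, 0.1],
  [-0.0026, -0.0048, -0.04, 0, 0, 0, 0.1],
  [-0.0026, -0.0048, -0.055, 0, 0, 0, 0.1],
  [-0.0026, -0.0048, -0.07, 0, 0, 0, 0.1],
  [-0.0026, -0.0048, -0.085, 0, 0, 0, 0.1],
  [-0.0026, -0.0048, -0.1, 0, 0, 0, 0.1],
  [-0.0026, -0.0048, -0.1, 0, 0, 0, 0.1],
])

```text
time: 50.23
ee_pos: [0.5974, -0.0172, 0.1311]
eef_rot: [-1.57, 0.007, -0.076]
wrist_force: [-0.4, 1.1, -2.1]
width: 0.163
```

```bash
python3 -c "
from h import *
o=get_obs(); print(o['ee_pos'],o['wrist_force'],o['torque'],o['width']); mv(np.array([.5988,-.0172,.083]),-4.5)"
```

```text
[ 0.59735485 -0.01722011  0.13105839] [-0.37616827  1.08823642 -2.06467526] [0.11539903 0.02998282 0.02133015] 0.16325987290096816
target [ 0.5988 -0.0172  0.083 ] yaw -4.5 | shift [ 0.0029  0.     -0.0961] turn [-0.0002 -0.0011 -0.0003] curyaw -4.4
```

>>> move_arm([
  [0.0026, 0, -0.01, -0.0002, -0.0011, 0, 0.1],
  [0.0026, 0, -0.02, -0.0002, -0.0011, 0, 0.1],
  [0.0026, 0, -0.03, -0.0002, -0.0011, 0, 0.1],
  [0.0026, 0, -0.04, -0.0002, -0.0011, 0, 0.1],
  [0.0026, 0, -0.045, -0.0002, -0.0011, 0, 0.1],
  [0.0026, 0, -0.045, -0.0002, -0.0011, 0, 0.1],
  [0.0026, 0, -0.045, -0.0002, -0.0011, 0, 0.1],
])

```text
time: 50.82
ee_pos: [0.5984, -0.0174, 0.1083]
eef_rot: [-1.571, 0.001, -0.076]
wrist_force: [-1.3, 0.5, -0.6]
width: 0.172
```

```bash
python3 -c "
from h import *
o=get_obs(); print(o['ee_pos'],o['wrist_force'],o['torque'],o['width']); mv(np.array([.5988,-.0172,.083]),-4.5)"
```

```text
[ 0.59841408 -0.01738576  0.1082739 ] [-1.25041791  0.51244284 -0.55575227] [0.11727413 0.0062256  0.01009378] 0.17207117049627935
target [ 0.5988 -0.0172  0.083 ] yaw -4.5 | shift [ 0.0008  0.0004 -0.0505] turn [ 0.0001 -0.0001 -0.0004] curyaw -4.4
```

>>> move_arm([
  [0.0004, 0.0002, -0.01, 0, 0, 0, 0.1],
  [0.0004, 0.0002, -0.016, 0, 0, 0, 0.1],
  [0.0004, 0.0002, -0.022, 0, 0, 0, 0.1],
  [0.0004, 0.0002, -0.028, 0, 0, 0, 0.1],
  [0.0004, 0.0002, -0.028, 0, 0, 0, 0.1],
])

```text
time: 51.23
ee_pos: [0.5985, -0.0171, 0.0936]
eef_rot: [-1.571, 0.001, -0.076]
wrist_force: [-0.4, 2.2, -1.1]
width: 0.169
```

>>> move_arm([
  [0, 0, -0.008, 0, 0, 0, 0.1],
  [0, 0, -0.014, 0, 0, 0, 0.1],
  [0, 0, -0.019, 0, 0, 0, 0.1],
  [0, 0, -0.022, 0, 0, 0, 0.1],
  [0, 0, -0.025, 0, 0, 0, 0.1],
  [0, 0, -0.025, 0, 0, 0, 0.1],
])

```text
time: 51.73
ee_pos: [0.602, -0.0176, 0.0885]
eef_rot: [-1.572, -0.008, -0.076]
wrist_force: [-5.7, 3.6, 38.2]
width: 0.167
```

>>> move_arm([
  [-0.006, 0.001, 0.004, 0.0002, 0.0013, 0, 0.1],
  [-0.006, 0.001, 0.004, 0.0002, 0.0013, 0, 0.1],
  [-0.006, 0.001, 0.004, 0.0002, 0.0013, 0, 0.1],
])

```text
time: 51.98
ee_pos: [0.5998, -0.0172, 0.0909]
eef_rot: [-1.572, -0.002, -0.076]
wrist_force: [0.8, 2.4, 1.2]
width: 0.169
```

```bash
python3 -c "
from h import *
o=get_obs(); print(o['ee_pos'],o['eef_rot'],o['wrist_force'],o['torque'],o['width'])"
```

```text
[ 0.59976147 -0.01715905  0.09092615] [-1.57190196 -0.00235252 -0.07599582] [0.75737427 2.44777298 1.24143953] [ 0.42744912 -0.31123186  0.00933785] 0.1691677964886354
```

>>> move_arm([
  [0, 0, 0, 0, 0, 0, 0.25],
  [0, 0, 0, 0, 0, 0, 0.35],
  [0, 0, 0, 0, 0, 0, 0.4],
  [0, 0, 0, 0, 0, 0, 0.4],
  [0, 0, 0.03, 0, 0, 0, 0.4],
  [0, 0, 0.08, 0, 0, 0, 0.4],
  [0, 0, 0.15, 0, 0, 0, 0.4],
  [0, 0, 0.22, 0, 0, 0, 0.4],
  [0, 0, 0.22, 0, 0, 0, 0.4],
  [0, 0, 0.22, 0, 0, 0, 0.4],
  [0, 0, 0.22, 0, 0, 0, 0.4],
])

```text
time: 52.9
ee_pos: [0.5991, -0.0172, 0.2004]
eef_rot: [-1.572, -0.001, -0.076]
wrist_force: [-0.4, -0.2, -0.3]
width: 0.399
```

```bash
cat >> h.py <<'E'
def red(c,name,box=None):
    im,C=shot(c,name); hsv=cv2.cvtColor(im,cv2.COLOR_BGR2HSV); m=cv2.inRange(hsv,(0,110,35),(8,255,255))|cv2.inRange(hsv,(172,110,35),(180,255,255))
    n,l,s,cc=cv2.connectedComponentsWithStats(m); return [(s[i].tolist(),np.round(cc[i],1).tolist()) for i in range(1,n) if s[i][4]>25],C,m,im
E
python3 -c "
from h import *
print(get_obs()['ee_pos'])
a=np.linspace(0,2*np.pi,24)
def knob(zb): return np.array([[SOCK[0]+.008*np.cos(t),SOCK[1]+.008*np.sin(t),z] for t in a for z in (zb,zb+.03)])
for c in ('scene','side','wrist'):
  r,C,m,im=red(c,'r1'+c)
  for s,cc in r: 
     if s[4]>30: print(c,s,cc)
  for zb in (.088,.094,.1):
    q=proj(C,knob(zb)); print('  pred zb',zb,'box',np.round([*q.min(0),*(q.max(0)-q.min(0))],1))
"
```

```text
[ 0.59914624 -0.01717247  0.20035178]
scene [143, 143, 13, 10, 97] [148.7, 147.9]
scene [148, 167, 16, 10, 81] [156.1, 172.4]
scene [280, 182, 7, 12, 70] [282.7, 187.4]
scene [217, 187, 27, 16, 227] [231.0, 194.1]
scene [163, 341, 9, 14, 36] [167.0, 347.1]
  pred zb 0.088 box [280.9 182.2   6.3  13. ]
  pred zb 0.094 box [280.9 180.2   6.3  13.1]
  pred zb 0.1 box [280.9 178.3   6.3  13.1]
side [138, 173, 11, 9, 87] [143.1, 177.0]
side [277, 178, 6, 10, 47] [279.3, 182.0]
side [211, 194, 22, 15, 169] [221.9, 201.3]
  pred zb 0.088 box [277.6 177.3   5.6  11.6]
  pred zb 0.094 box [277.6 175.6   5.6  11.6]
  pred zb 0.1 box [277.5 173.9   5.6  11.7]
wrist [463, 56, 8, 21, 126] [466.6, 65.8]
wrist [423, 162, 65, 70, 2318] [454.6, 198.5]
wrist [273, 205, 23, 30, 529] [283.4, 219.9]
  pred zb 0.088 box [267.4 200.5  22.6  31.4]
  pred zb 0.094 box [267.1 202.2  23.2  32.4]
  pred zb 0.1 box [266.9 204.1  23.8  33.4]
```

>>> move_arm([
  [0.005, -0.002, -0.03, 0, 0, 0, 0.0],
  [0.005, -0.002, -0.06, 0, 0, 0, 0.0],
  [0.005, -0.002, -0.08, 0, 0, 0, 0.0],
  [0.005, -0.002, -0.1, 0, 0, 0, 0.0],
  [0.005, -0.002, -0.12, 0, 0, 0, 0.0],
  [0.005, -0.002, -0.135, 0, 0, 0, 0.0],
  [0.005, -0.002, -0.145, 0, 0, 0, 0.0],
  [0.005, -0.002, -0.145, 0, 0, 0, 0.0],
  [0.005, -0.002, -0.145, 0, 0, 0, 0.0],
])

```text
time: 53.8
ee_pos: [0.6011, -0.018, 0.1265]
eef_rot: [-1.571, 0.002, -0.076]
wrist_force: [-0.3, 0.3, 0.1]
width: -0.003
```

>>> move_arm([
  [0, 0, -0.004, 0, 0, 0, 0.0],
  [0, 0, -0.008, 0, 0, 0, 0.0],
  [0, 0, -0.012, 0, 0, 0, 0.0],
  [0, 0, -0.012, 0, 0, 0, 0.0],
])

```text
time: 54.13
ee_pos: [0.601, -0.018, 0.1204]
eef_rot: [-1.571, 0.002, -0.076]
wrist_force: [-0.2, -0.1, 0.1]
width: 0.002
```

>>> move_arm([
  [0, 0, -0.003, 0, 0, 0, 0.0],
  [0, 0, -0.006, 0, 0, 0, 0.0],
  [0, 0, -0.008, 0, 0, 0, 0.0],
  [0, 0, -0.008, 0, 0, 0, 0.0],
])

```text
time: 54.47
ee_pos: [0.6022, -0.0183, 0.1176]
eef_rot: [-1.572, -0.001, -0.076]
wrist_force: [-0.3, 0.5, 5.1]
width: 0.0
```

The closed fingers touched the knob top at 117.6 mm, against 118 mm for a rod fully home, so it is seated. Now the door.

>>> move_arm([
  [0, 0, 0.06, 0, 0, 0, 0.0],
  [0, 0, 0.14, 0, 0, 0, 0.0],
  [0, 0, 0.2, 0, 0, 0, 0.0],
  [-0.05, 0, 0.3, 0, 0, 0, 0.0],
  [-0.1, 0.05, 0.4, 0, 0, 0, 0.0],
  [-0.1, 0.05, 0.4, 0, 0, 0, 0.0],
  [-0.1, 0.05, 0.4, 0, 0, 0, 0.0],
  [-0.1, 0.05, 0.4, 0, 0, 0, 0.0],
])

```text
time: 55.13
ee_pos: [0.5525, 0.0071, 0.3198]
eef_rot: [-1.573, -0.006, -0.075]
wrist_force: [0.3, -0.6, -0.9]
width: 0.001
```

```bash
cat >> h.py <<'E'
def door(name):
    im,C=shot("wrist",name); H=E=None
    for n in ("caddy_door_hinge","caddy_door_edge"):
        for d in optics.place_of("wrist",n): print(n,np.round(d["pixel"],1),round(d["conf"],2),np.round(onplane(C,d["pixel"],.068),4))
    hsv=cv2.cvtColor(im,cv2.COLOR_BGR2HSV); m=cv2.inRange(hsv,(105,150,40),(125,255,255)); n,l,s,c=cv2.connectedComponentsWithStats(m)
    for i in range(1,n):
        if s[i][4]>60:
            ys,xs=np.where(l==i); w=np.array([onplane(C,(x,y),.068)[:2] for x,y in zip(xs,ys)]); u,sv,vt=np.linalg.svd(w-w.mean(0),full_matrices=False); t=(w-w.mean(0))@vt[0]
            print("blue",s[i].tolist(),"ends",np.round(w.mean(0)+vt[0]*t.min(),4),np.round(w.mean(0)+vt[0]*t.max(),4),"dir",round(np.degrees(np.arctan2(vt[0][1],vt[0][0])),1))
E
python3 -c "
from h import *
print(get_obs()['ee_pos']); door('d1')
c,s=np.cos(PSI),np.sin(PSI); R=np.array([[c,-s],[s,c]])
for l in ((-.075,.08),(-.077,.082),(-.075,.085)): print('hinge from socket',SOCK+R@np.array(l))
a=np.array([.5256,.0767])
C=cam('wrist',dict(ee_pos=[.5762,-.0335,.3312],eef_rot=[-1.5721,.0007,-.0057])); print('w1',onplane(C,(235,88),.068),onplane(C,(127,158),.068))"
```

```text
[0.55254967 0.00711908 0.31979514]
caddy_door_hinge [248.7 119.9] 0.8 [0.5265 0.0801 0.068 ]
caddy_door_edge [140.1 207.8] 0.94 [ 0.3833 -0.0133  0.068 ]
caddy_door_edge [309.9 188.1] 0.68 [ 0.5928 -0.0047  0.068 ]
blue [532, 55, 28, 41, 902] ends [0.8594 0.121 ] [0.8677 0.0798] dir -78.6
blue [144, 129, 102, 74, 317] ends [0.5214 0.0702] [ 0.3899 -0.0072] dir -149.5
hinge from socket [0.53020793 0.06963782]
hinge from socket [0.52837101 0.07178857]
hinge from socket [0.53060022 0.07462241]
w1 [0.52773347 0.07316006 0.068     ] [ 0.39300731 -0.00599189  0.068     ]
```

```bash
python3 -c "
from h import *
H=np.array([.527,.0735]); p=np.array(get_obs()['ee_pos']); s=None
print(p)
for th in (72,62,54,46,38,30,22,15,8,4,0,-2):
  a=np.radians(-94.5-th); u=np.array([np.cos(a),np.sin(a)]); n=np.array([u[1],-u[0]]); 
  q=H+.135*u+.017*n
  s=q if s is None else s
  print(th,np.round(q,4),'from start /.5:',np.round((q-s)/.5,4),'r',round(np.hypot(*q),3),'from here',np.round((q-p[:2])/.5,4))
"
```

```text
[0.55176009 0.00659361 0.31609529]
72 [0.3918 0.0585] from start /.5: [0. 0.] r 0.396 from here [-0.32    0.1038]
62 [0.3964 0.0353] from start /.5: [ 0.0093 -0.0465] r 0.398 from here [-0.3107  0.0573]
54 [0.403  0.0175] from start /.5: [ 0.0225 -0.0821] r 0.403 from here [-0.2975  0.0217]
46 [0.412  0.0007] from start /.5: [ 0.0405 -0.1155] r 0.412 from here [-0.2795 -0.0117]
38 [ 0.4233 -0.0145] from start /.5: [ 0.063  -0.1461] r 0.424 from here [-0.257  -0.0423]
30 [ 0.4365 -0.0281] from start /.5: [ 0.0895 -0.1733] r 0.437 from here [-0.2305 -0.0694]
22 [ 0.4515 -0.0397] from start /.5: [ 0.1196 -0.1965] r 0.453 from here [-0.2004 -0.0926]
15 [ 0.4659 -0.0481] from start /.5: [ 0.1483 -0.2132] r 0.468 from here [-0.1717 -0.1094]
8 [ 0.4812 -0.0546] from start /.5: [ 0.1788 -0.2263] r 0.484 from here [-0.1412 -0.1224]
4 [ 0.4902 -0.0575] from start /.5: [ 0.1969 -0.232 ] r 0.494 from here [-0.1231 -0.1282]
0 [ 0.4995 -0.0598] from start /.5: [ 0.2154 -0.2365] r 0.503 from here [-0.1046 -0.1327]
-2 [ 0.5041 -0.0606] from start /.5: [ 0.2247 -0.2383] r 0.508 from here [-0.0953 -0.1344]
```

>>> move_arm([
  [-0.32, 0.104, -0.1, 0, 0.0009, 0, 0],
  [-0.32, 0.104, -0.1, 0, 0.0009, 0, 0],
  [-0.32, 0.104, -0.1, 0, 0.0009, 0, 0],
  [-0.32, 0.104, -0.1, 0, 0.0009, 0, 0],
  [-0.32, 0.104, -0.3, 0, 0.0009, 0, 0],
  [-0.32, 0.104, -0.4, 0, 0.0009, 0, 0],
  [-0.32, 0.104, -0.5, 0, 0.0009, 0, 0],
  [-0.32, 0.104, -0.56, 0, 0.0009, 0, 0],
  [-0.32, 0.104, -0.56, 0, 0.0009, 0, 0],
  [-0.32, 0.104, -0.56, 0, 0.0009, 0, 0],
  [-0.32, 0.104, -0.56, 0, 0.0009, 0, 0],
])

```text
time: 56.2
ee_pos: [0.3881, 0.0586, 0.0308]
eef_rot: [-1.571, 0.02, -0.077]
wrist_force: [-0.5, -0.1, 0.1]
width: 0.002
```

```bash
python3 -c "
from h import *
o=get_obs(); print(o['ee_pos'],o['wrist_force'],np.round(o['joints'],2)); mv(np.array([.3918,.0585,.035]),-4.5)"
```

```text
[0.38811932 0.05862083 0.03076691] [-0.49244497 -0.14536019  0.10742314] [-0.14  0.67  2.15 -0.01  0.35 -0.05]
target [0.3918 0.0585 0.035 ] yaw -4.5 | shift [ 0.0074 -0.0002  0.0085] turn [-0.0002 -0.0032 -0.0002] curyaw -4.4
```

>>> move_arm([
  [0.0167, -0.0465, 0.0085, 0, -0.0032, 0, 0],
  [0.0299, -0.0821, 0.0085, 0, -0.0032, 0, 0],
  [0.0479, -0.1155, 0.0085, 0, -0.0032, 0, 0],
  [0.0704, -0.1461, 0.0085, 0, -0.0032, 0, 0],
  [0.0969, -0.1733, 0.0085, 0, -0.0032, 0, 0],
  [0.127, -0.1965, 0.0085, 0, -0.0032, 0, 0],
  [0.1557, -0.2132, 0.0085, 0, -0.0032, 0, 0],
  [0.17, -0.22, 0.0085, 0, -0.0032, 0, 0],
  [0.1862, -0.2263, 0.0085, 0, -0.0032, 0, 0],
  [0.1862, -0.2263, 0.0085, 0, -0.0032, 0, 0],
  [0.1862, -0.2263, 0.0085, 0, -0.0032, 0, 0],
])

```text
time: 57.12
ee_pos: [0.4808, -0.0542, 0.0352]
eef_rot: [-1.57, 0.001, -0.077]
wrist_force: [-0.7, 0.2, -0.4]
width: 0.004
```

```bash
python3 -c "
from h import *
o=get_obs(); print(o['ee_pos'],o['wrist_force']); mv(np.array([.5041,-.0606,.035]),-4.5); door('d2')"
```

```text
[ 0.48083322 -0.05416272  0.03524324] [-0.72369536  0.16083276 -0.44667135]
target [ 0.5041 -0.0606  0.035 ] yaw -4.5 | shift [ 0.0465 -0.0129 -0.0005] turn [-0.0002 -0.0001 -0.0003] curyaw -4.4
blue [308, 0, 87, 308, 9534] ends [0.5163 0.0462] [ 0.4953 -0.0529] dir -101.9
```

>>> move_arm([
  [0.012, -0.005, 0, 0, 0, 0, 0],
  [0.022, -0.008, 0, 0, 0, 0, 0],
  [0.032, -0.01, 0, 0, 0, 0, 0],
  [0.04, -0.012, 0, 0, 0, 0, 0],
  [0.046, -0.013, 0, 0, 0, 0, 0],
  [0.05, -0.013, 0, 0, 0, 0, 0],
  [0.05, -0.013, 0, 0, 0, 0, 0],
])

```text
time: 57.85
ee_pos: [0.5006, -0.0592, 0.0346]
eef_rot: [-1.568, 0.012, -0.075]
wrist_force: [-8.5, -0.9, 6.3]
width: -0.0
```

>>> move_arm([
  [0.012, 0, 0, 0, -0.001, 0, 0],
  [0.014, 0, 0, 0, -0.001, 0, 0],
  [0.014, 0, 0, 0, -0.001, 0, 0],
])

```text
time: 58.1
ee_pos: [0.5005, -0.0587, 0.0343]
eef_rot: [-1.566, 0.021, -0.073]
wrist_force: [-14.6, -5.4, 8.1]
width: -0.005
```

>>> move_arm([
  [-0.05, 0, 0, 0, 0, 0, 0],
  [-0.1, 0, 0.05, 0, 0, 0, 0],
  [-0.1, 0, 0.2, 0, 0, 0, 0],
  [-0.1, 0.05, 0.4, 0, 0, 0, 0],
  [0.1, 0.1, 0.5, 0, 0, 0, 0],
  [0.1, 0.12, 0.5, 0, 0, 0, 0],
  [0.1, 0.12, 0.5, 0, 0, 0, 0],
  [0.1, 0.12, 0.5, 0, 0, 0, 0],
  [0.1, 0.12, 0.5, 0, 0, 0, 0],
  [0.1, 0.12, 0.5, 0, 0, 0, 0],
])

```text
time: 58.93
ee_pos: [0.5559, 0.0016, 0.2888]
eef_rot: [-1.567, 0.008, -0.071]
wrist_force: [0.1, -0.4, -0.1]
width: -0.0
```

```bash
python3 -c "
from h import *
print(get_obs()['ee_pos']); door('d3')
r,C,m,im=red('wrist','d3r'); print([x for x in r if x[0][4]>60])
a=np.linspace(0,2*np.pi,24)
for off in ((0,0),(.003,-.002)):
  q=proj(C,np.array([[SOCK[0]+off[0]+.008*np.cos(t),SOCK[1]+off[1]+.008*np.sin(t),z] for t in a for z in (.088,.118)])); print(np.round([*q.min(0),*(q.max(0)-q.min(0))],1))
for c in ('scene','side'):
  im,C=shot(c,'end'+c)
  for n,zz in (('specimen_cup',0),('cover_glass',0),('caddy_door_edge',.068)):
    for d in optics.place_of(c,n)[:1]: print(c,n,np.round(d['pixel'],1),round(d['conf'],2),np.round(onplane(C,d['pixel'],zz),3))
  hsv=cv2.cvtColor(im,cv2.COLOR_BGR2HSV); m=cv2.inRange(hsv,(0,110,35),(8,255,255))|cv2.inRange(hsv,(172,110,35),(180,255,255)); n,l,s,cc=cv2.connectedComponentsWithStats(m)
  print([s[i].tolist() for i in range(1,n) if s[i][4]>30])
"
```

```text
[0.55589068 0.00162524 0.28879811]
caddy_door_hinge [246.6 119.1] 0.84 [0.5266 0.0765 0.068 ]
caddy_door_hinge [318.9 202.8] 0.24 [ 0.5994 -0.0199  0.068 ]
caddy_door_edge [246.7 263.9] 0.69 [ 0.5109 -0.0886  0.068 ]
caddy_door_edge [313.4 206.7] 0.35 [ 0.593 -0.024  0.068]
blue [246, 128, 5, 133, 459] ends [0.5267 0.0673] [ 0.5133 -0.0838] dir -95.1
[([473, 85, 6, 16, 78], [475.7, 92.6]), ([440, 168, 53, 57, 1555], [465.4, 197.7]), ([327, 202, 21, 22, 303], [337.1, 212.7])]
[323.  197.1  20.2  22.7]
[325.9 198.8  20.5  22.8]
scene specimen_cup [356.3 168.4] 0.64 [ 0.525 -0.349  0.   ]
scene cover_glass [371.1 201.7] 0.74 [ 0.422 -0.21   0.   ]
scene caddy_door_edge [327.6 192.1] 0.65 [ 0.513 -0.103  0.068]
[[143, 143, 13, 10, 100], [148, 167, 16, 10, 81], [280, 181, 7, 13, 73], [217, 187, 27, 16, 228]]
side specimen_cup [311.3 151.8] 0.74 [ 0.526 -0.356  0.   ]
side cover_glass [341.7 178.2] 0.52 [ 0.418 -0.203 -0.   ]
side caddy_door_edge [308.5 179.7] 0.44 [ 0.521 -0.09   0.068]
[[137, 173, 13, 9, 89], [277, 177, 6, 10, 45], [211, 194, 22, 15, 169], [148, 196, 10, 9, 32]]
```

```bash
python3 -c "
from h import *
a=cv2.imread('pics/scene0.png').astype(int);b=cv2.imread('pics/endscene.png').astype(int)
for n,(x0,y0,x1,y1) in dict(cup=(344,146,366,174),carton=(360,193,387,212),orange=(292,272,326,294),red=(215,184,246,204)).items(): print(n,np.abs(a-b)[y0:y1,x0:x1].mean().round(2),(np.abs(a-b)[y0:y1,x0:x1].max(2)>40).sum())
im,C=shot('wrist','fin'); show(im,C,z0=.068,amin=600); door('fin2')
from station import ticket
print(ticket.sign_off())"
```

```text
cup 1.68 0
carton 1.43 0
orange 2.84 12
red 1.65 0
hole [ 0.5836 -0.0379] hole_from_ctr [ 0.5962 -0.0178] lip deg 84.8 (68.0, 48.4) dark 32
caddy_door_hinge [253.6 117.2] 0.89 [0.5263 0.0779 0.068 ]
blue [254, 127, 5, 137, 505] ends [0.5273 0.0679] [ 0.5132 -0.0861] dir -95.2
the job is handed in; nothing more can be done
None
```

I stacked all six green brackets flat on the caddy's base, lips up and alternating left and right. I then put the locking rod down through them into the socket and pushed the door shut. The job is handed in at about 59 s, well under the 210 s limit.

Last checks:
- **Brackets:** each hole measured within about 1.5 mm of the socket axis. The first two and the fourth needed a nudge after placing. On the fourth, the fingers closed on top of the plate instead of round it and dragged it. It still measured flat and in line afterwards.
- **Rod:** it seems fully home. The closed fingers met the knob top at 117.6 mm, where a seated rod would be at 118 mm, and the scene and side cameras agree. Lowering it in the gripper met 38 N near the bottom, so I eased off and released it. It leans by about 2–3° at the knob.
- **Door:** it took 14.6 N against the stop without moving further, and it stayed there when I backed off. It measured about 0.6–0.7° from my estimate of the shut direction, which is within measuring error. The catch itself I could not see.
- **Bystanders:** the cup, the carton and the red look-alike show no change between the first and last scene pictures. The orange look-alike area has 12 changed pixels, which I did not look into; the robot never reached for it.

Two readings disagreed. The last outline reading of the top bracket gave its lip direction turned half round, probably because the knob covers its hole, and I trusted the picture taken just after placing it. The networks' readings for the cup and carton also shifted by up to 3 pixels, though the picture comparison shows they did not move.

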